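Load carrier discs over the lip of a dip basket and set it away by its bail

TASK

Get the used wafer carrier discs ready for the wet bench. Slide every disc lying on the worktop up the grey ramp of the loading dock and over the raised lip of the steel dip basket, so that each drops in and lies flat in its pocket, one on the other; only when all are in, raise the basket's folded wire bail upright while the basket still stands in the dock, then lift the basket by the bail and set it down inside the black transfer tray, flat on the tray's floor with the discs still in it. Finally fold the bail back down on its rests, so that nothing stands up for the trip, and let go. Leave the black marker, tweezers and dropper bottle where they are.

Things in the scene. Friction and masses are not known exactly. Their poses are not given: they have to be found in the camera images.
- disc_1_center (a point): wafer carrier disc (two or three of the three are there; an absent one reads None): round, flat, blue anodised aluminium, 80 mm across, 5 mm thick, 85 g, fine light rings and a small light mark on top; too wide to grip across. This point is its centre, 2.5 mm above what it lies on; z is its face normal.
- disc_2_center (a point): wafer carrier disc (two or three of the three are there; an absent one reads None): round, flat, blue anodised aluminium, 80 mm across, 5 mm thick, 85 g, fine light rings and a small light mark on top; too wide to grip across. This point is its centre, 2.5 mm above what it lies on; z is its face normal.
- disc_3_center (a point): wafer carrier disc (two or three of the three are there; an absent one reads None): round, flat, blue anodised aluminium, 80 mm across, 5 mm thick, 85 g, fine light rings and a small light mark on top; too wide to grip across. This point is its centre, 2.5 mm above what it lies on; z is its face normal.
- dock: fixed loading dock, grey with aluminium rails. Origin on the worktop under the centre of the nest where the basket stands; x is the loading direction (up the ramp, away from the robot), y to its left, z up. The nest's rails and rear stops are 12 mm high, with 1 to 2 mm of play round the basket; it is open upwards.
- ramp_toe (a point): middle of the toe of the dock's ramp, on the worktop, 103.5 mm before the dock's origin; axes as the dock's. The ramp rises straight to 18 mm height 49 mm beyond, then is level for 6 mm up to the basket. Guide rails leave 83 mm between them, 9 mm above the ramp; in front they flare, 17 mm high, to about 113 mm wide, 17 mm before the toe.
- basket_mid (a point): stainless dip basket, loose, 0.36 kg, 94 mm long (x) by 92 mm, standing in the dock with its axes along the dock's. The point is its centre, 12 mm above its underside. Pocket: slatted floor 3 mm above the underside, 86 mm wide, from x = -41 mm (lip) to +44 mm (rear wall). Side and rear walls 24 mm high, bail ears 57 mm high at x = 0, outside the discs' path. Three discs stack to 18 mm.
- basket_lip (a point): top of the basket's raised lip, in the middle: a rounded bar across the loading end, 6 mm thick, 44 mm before the basket's centre, top 21 mm above its underside, so 3 mm above the ramp's crest. Polished: a disc slid over it tips down into the pocket; its tail drops once it is past the lip's inner face (3 mm on).
- bail (a joint): angle of the basket's wire bail about its hinge line: 0 = folded down to the rear (8 degrees above level, resting on its rests), 1.43 rad = upright over the basket's centre, end 2.85 rad. It turns freely by a light pull; slight hinge friction holds it where it is left, so it must be brought down as well as up.
- bail_grip (a point): middle of the bail's cross bar, inside a white round grip sleeve, 11.6 mm thick and 54 mm long along the basket's y axis, that turns freely on the bar; the place to pinch the bail. Folded, it is 55 mm above the worktop, 47.5 mm behind the basket's centre, over the 24 mm high rear wall, with free space on both sides.
- bail_hinge (a point): middle of the bail's hinge line (along the basket's y), 48 mm above the basket's underside; the cross bar swings round it at 48 mm radius, in the basket's x-z plane.
- tray: fixed black transfer tray, 124 x 124 mm outside, 118 x 118 mm inside, 18 mm high with its rolled rim, floor 3 mm above the worktop. Origin on the worktop under its centre, x and y along its sides.
- marker_black: black marker lying down, 136 mm long along its y, 12 mm high, to be left alone; origin under its centre
- tweezers: tweezers lying down, 119 mm long along their y, 10 mm high, to be left alone; origin under their centre
- drop_bottle: brown dropper bottle, 32 mm across, 76 mm high, to be left alone; origin under its centre

How it is judged:
On the way, in this order (a step that is already met when the one before it is completed fails the run):
1. every disc lies flat in the pocket of the basket, which stands in the dock (x of disc_1_center in the frame of basket_mid between -0.005 and 0.009 m and y of disc_1_center in the frame of basket_mid between -0.007 and 0.007 m and z of disc_1_center in the frame of basket_mid between -0.009 and 0.0055 m and angle between the z axis of each of disc_1_center, disc_2_center, disc_3_center and the z axis of basket_mid, either way round below 0.06 rad and x of disc_2_center in the frame of basket_mid between -0.005 and 0.009 m and y of disc_2_center in the frame of basket_mid between -0.007 and 0.007 m and z of disc_2_center in the frame of basket_mid between -0.009 and 0.0055 m and x of disc_3_center in the frame of basket_mid between -0.005 and 0.009 m and y of disc_3_center in the frame of basket_mid between -0.007 and 0.007 m and z of disc_3_center in the frame of basket_mid between -0.009 and 0.0055 m and x of basket_mid in the frame of dock between -0.006 and 0.006 m and y of basket_mid in the frame of dock between -0.006 and 0.006 m and height (world z) of basket_mid below 0.016 m and angle between basket_mid's own z axis and vertical below 0.06 rad), for 0.2 s.
2. the bail stands upright (within about 13 degrees) while the loaded basket still stands in the dock (all of step 1 and value of joint bail between 1.2 and 1.66 rad), for 0.2 s.
3. the loaded basket hangs from its upright bail, clear of the dock (height (world z) of basket_mid above 0.03 m and value of joint bail above 1 rad and angle between basket_mid's own z axis and vertical below 0.5 rad and x of disc_1_center in the frame of basket_mid between -0.005 and 0.009 m and y of disc_1_center in the frame of basket_mid between -0.007 and 0.007 m and z of disc_1_center in the frame of basket_mid between -0.009 and 0.0055 m and angle between the z axis of each of disc_1_center, disc_2_center, disc_3_center and the z axis of basket_mid, either way round below 0.06 rad and x of disc_2_center in the frame of basket_mid between -0.005 and 0.009 m and y of disc_2_center in the frame of basket_mid between -0.007 and 0.007 m and z of disc_2_center in the frame of basket_mid between -0.009 and 0.0055 m and x of disc_3_center in the frame of basket_mid between -0.005 and 0.009 m and y of disc_3_center in the frame of basket_mid between -0.007 and 0.007 m and z of disc_3_center in the frame of basket_mid between -0.009 and 0.0055 m), for 0.2 s.
At the end, for the whole second after the job is handed in: the basket stands inside the tray, level and down on its floor (centre within 18 mm of the tray's centre, within 4 mm in height), with every disc that was there lying flat in its pocket and the bail folded down to the rear again (below 0.25 rad); everything released and still (x of disc_1_center in the frame of basket_mid between -0.005 and 0.009 m and y of disc_1_center in the frame of basket_mid between -0.007 and 0.007 m and z of disc_1_center in the frame of basket_mid between -0.009 and 0.0055 m and angle between the z axis of each of disc_1_center, disc_2_center, disc_3_center and the z axis of basket_mid, either way round below 0.06 rad and x of disc_2_center in the frame of basket_mid between -0.005 and 0.009 m and y of disc_2_center in the frame of basket_mid between -0.007 and 0.007 m and z of disc_2_center in the frame of basket_mid between -0.009 and 0.0055 m and x of disc_3_center in the frame of basket_mid between -0.005 and 0.009 m and y of disc_3_center in the frame of basket_mid between -0.007 and 0.007 m and z of disc_3_center in the frame of basket_mid between -0.009 and 0.0055 m and angle between basket_mid's own z axis and vertical below 0.06 rad and horizontal distance between basket_mid and tray below 0.018 m and value of joint bail below 0.25 rad and z of basket_mid in the frame of tray between 0.011 and 0.019 m); the robot touches nothing.
It fails at once if the black marker moved by more than 40 mm (distance of marker_black from where it was at the start of the episode above 0.04 m).
It fails at once if the tweezers moved by more than 40 mm (distance of tweezers from where it was at the start of the episode above 0.04 m).
It fails at once if the brown dropper bottle moved by more than 40 mm (distance of drop_bottle from where it was at the start of the episode above 0.04 m).
Of disc_1, disc_2, disc_3 only 2 to 3 are there at a start; the rules pass over those that are not, and their reading is None.
At some moment in a run one of disc_1, disc_2, disc_3 may be knocked a few centimetres aside while the robot is not near it.
Once in a run the grip may slacken for a moment while it holds something.
It also fails if it takes over 210 s, if anything falls off the work surface, if the arm or the gripper's body presses on something with over 40 N, if the wrist force passes 120 N, or if a joint passes its speed limit or range.

ROBOT

A 6-joint arm with a two-finger parallel gripper is mounted at the origin on a cart in front of the work surface, level with it; the furniture and walls round the work are solid. World frame = base frame: x ahead of the robot, y to its left, z up, the work surface at z = 0. Lengths are in m, angles in rad, forces in N, time in s.
With the tool pointing down it reaches from about 0.325 to 0.85 m from the base axis. Payload 4.4 kg.
Tool frame: the origin (TCP) lies on the centre line of the jaws, within the pads' length; the fingertips stand 22 mm ahead of it and the grasp point (between the pads) lies 3 mm ahead of it; y points along the fingers, z is the direction in which the jaws open and shut, and the axes are right-handed (so a half turn about y gives the same grasp; the last joint's range is limited). The gripper opens to 94 mm and grips with 3 to 60 N. Pads are 16 mm wide; open, the fingers measure 119 mm over their backs; the gripper's body (75 mm by 177 mm) begins 78 mm behind the grasp point.
Start: joints at [0.958, 0.207, 1.542, -0, 1.393, -0.15], TCP at [0.257, 0.515, 0.227] pointing down, gripper open.
Joint ranges: [-2.73, 2.73], [-0.86, 2.22], [0.23, 2.46], [-1.11, 4.25], [0.08, 2.63], [-2.82, 2.82]. Speed limits (rad/s): [2.79, 2.79, 3.14, 3.14, 3.14, 3.14].

INTERFACE

Orientations are given as a unit quaternion [w, x, y, z].
In Python, from station import arm gives the robot as it stands.
- The arm moves only by the tool send_rows, never from a script. Its argument "commands" is text: rows parted by semicolons, each of 7 numbers parted by spaces: the shift along the tool's x, y, z in units of 0.1 m (1.0 is 0.1 m), then the turn, a rotation vector about the tool's x, y, z in units of 90 degrees (1.0 is 90 degrees), then the opening, from -1 (shut) to 1 (fully open), so that 0 is half open. In form: dx dy dz wx wy wz gripper; .... A call has 1 to 5 rows; each row is the pose to reach, as a shift and turn from the pose measured when the call began, along the tool's axes at that moment; what a row does not reach only later rows make up. A row lasts 1/12 s, in which the tool goes at most 41.7 mm and 7.16 degrees, less where a joint would pass 70% of its speed; a pose out of reach is approached as far as the arm can. A call with a number of a shift or a turn outside -1 to 1 is refused whole. A call with a gripper value outside its range is refused whole. The fingers move at their own pace and stop on an object; "squeeze" is the grip in N (left out, the last holds). Time passes only in rows, so rows that repeat a pose let the fingers close. It gives the time, the measured TCP pose, the force and the opening at its end, in the units of the state.
- arm.read_state(): the state, without advancing time (a new reading comes with each control period).
- arm.grab_frame(name): name is "scene" or "top" or "wrist"; returns a dict with "image" (480x640x3 uint8, red, green, blue), "K" (3x3 intrinsics, pixels), "cam_to_world" (4x4, takes a point from camera to world coordinates). Camera axes: x right, y up, looking along -z (the intrinsics and any distortion apply to the point x, -y, -z); pixel columns grow to the right and rows downward; lengths in m; the calibration is good to about 2 mm. A picture is of the moment at which its call begins. There is no depth.
- arm.job_done(): hands the job in, once; it reports no verdict.
The state is a dict: "clock": time; "joints": joint angles; "qvel": joint speeds; "joint_torque": joint torques, N m; "tool_pos": TCP position; "ee_rot": TCP orientation; "contact_force": force on the tool from outside, world axes, zero at the start; "ft_torque": the same for the moment, N m; "finger_gap": opening from 0.0 (shut) to 1.0 (fully open).
Only numpy, scipy, OpenCV 4.12 (cv2) and the standard library are available. Lean on these libraries where they do the work, as an engineer would, in place of code of your own. Each camera call takes 0.05 s, during which the arm holds its last target.

## Working session

There is one attempt and no reset: what is moved stays moved. The work goes in short steps, Python scripts to look and compute and a tool call to move; the robot and the scene stay as the last step left them, time stands still between calls to the robot, and variables do not carry over. Pictures are saved under pics/ and viewed, and the job is handed in when it is done.

Besides the shell and the picture viewer there is one more tool, called after "Request:" as a command line: name --argument value ..., lists and objects as JSON in quotes. send_rows: Moves the arm, as the interface text tells. Shifts and turns lie within -1 to 1; 1 stands for 0.1 m of shift or 90 degrees of turn. Its arguments: {"type":"object","properties":{"commands":{"type":"string"},"squeeze":{"type":"number"}},"required":["commands"]}

```bash
ls; mkdir -p pics
python3 - <<'E'
from station import arm
import cv2,numpy as np
s=arm.read_state()
for k,v in s.items(): print(k,np.round(v,4))
for n in ["scene","top","wrist"]:
    f=arm.grab_frame(n); cv2.imwrite(f"pics/{n}0.png",f["image"][:,:,::-1]); print(n,f["K"].round(1).tolist(),f["cam_to_world"].round(4).tolist(), [k for k in f])
E
```

```text
pics
clock 0.0
joints [ 0.9575  0.2075  1.5429 -0.      1.3935 -0.1505]
qvel [ 0.0004  0.001  -0.0003 -0.     -0.0005 -0.0008]
joint_torque [-1.10000e-03 -3.70869e+01 -2.81419e+01  6.97000e-02  3.60000e-02
 -1.00000e-04]
tool_pos [0.2563 0.5139 0.2263]
ee_rot [-0.6875  0.689  -0.1625  0.1619]
contact_force [ 0.3706 -0.085   0.6197]
ft_torque [0.003  0.0064 0.0096]
finger_gap 0.9967
scene [[594.6, 0.0, 314.5], [0.0, 594.6, 246.4], [0.0, 0.0, 1.0]] [[-0.854, 0.3804, -0.3548, 0.2104], [-0.5201, -0.6415, 0.5639, 0.2409], [-0.0131, 0.6662, 0.7457, 0.7657], [0.0, 0.0, 0.0, 1.0]] ['image', 'K', 'cam_to_world']
top [[480.9, 0.0, 321.9], [0.0, 480.9, 249.2], [0.0, 0.0, 1.0]] [[0.0129, 0.981, -0.1935, 0.368], [-0.9999, 0.0135, 0.0021, -0.2824], [0.0047, 0.1935, 0.9811, 0.8996], [0.0, 0.0, 0.0, 1.0]] ['image', 'K', 'cam_to_world']
wrist [[369.7, 0.0, 315.6], [0.0, 369.7, 244.5], [0.0, 0.0, 1.0]] [[0.4463, -0.8619, -0.2409, 0.1862], [0.8949, 0.4293, 0.1218, 0.5501], [-0.0016, -0.27, 0.9629, 0.3835], [0.0, 0.0, 0.0, 1.0]] ['image', 'K', 'cam_to_world']
```

View pics/scene0.png

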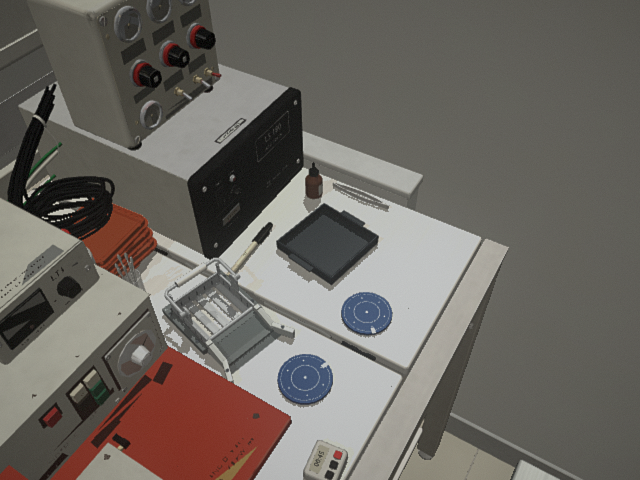

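View pics/top0.png

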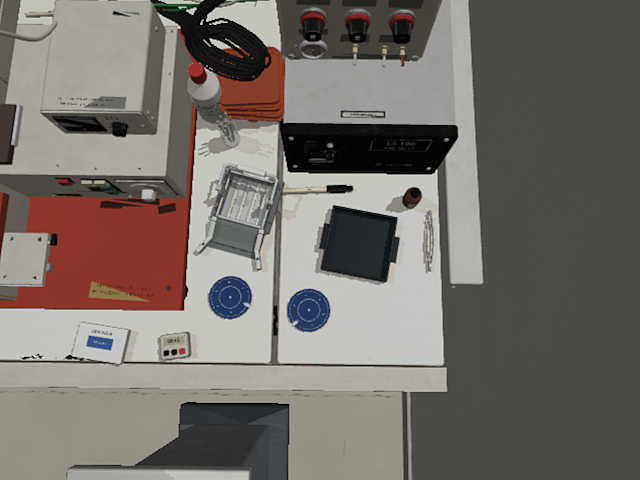

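View pics/wrist0.png

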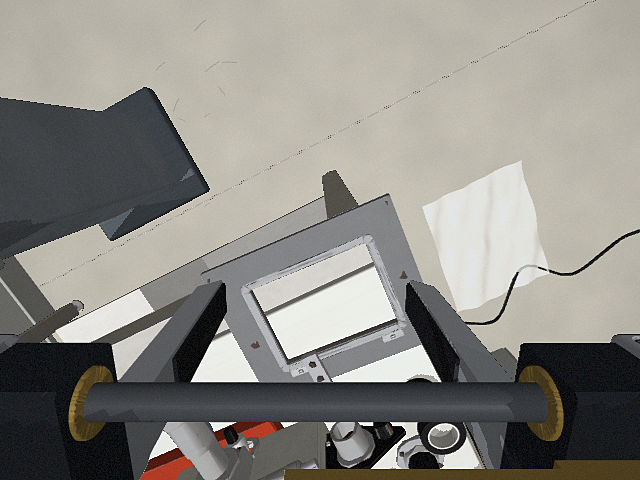

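```bash
cat > h.py <<'E'
import numpy as np,cv2
from station import arm
def ray(f,u,v):
    K=f["K"];T=f["cam_to_world"]
    d=np.array([(u-K[0,2])/K[0,0],-(v-K[1,2])/K[1,1],-1.0]); return T[:3,3],T[:3,:3]@d
def p2w(f,u,v,z):
    o,d=ray(f,u,v); return o+d*(z-o[2])/d[2]
def w2p(f,p):
    K=f["K"];T=f["cam_to_world"]; c=T[:3,:3].T@(np.asarray(p,float)-T[:3,3])
    return np.array([K[0,0]*c[0]/-c[2]+K[0,2],K[1,1]*-c[1]/-c[2]+K[1,2]])
def discs(f,z=0.005):
    hsv=cv2.cvtColor(f["image"],cv2.COLOR_RGB2HSV)
    m=cv2.inRange(hsv,(100,110,50),(125,255,255))
    m=cv2.morphologyEx(m,cv2.MORPH_CLOSE,np.ones((5,5)))
    out=[]
    for c in cv2.findContours(m,cv2.RETR_EXTERNAL,cv2.CHAIN_APPROX_NONE)[0]:
        if cv2.contourArea(c)<250: continue
        h=cv2.convexHull(c)[:,0,:].astype(float)
        w=np.array([p2w(f,u,v,z)[:2] for u,v in h])
        (x,y),r=cv2.minEnclosingCircle(w.astype(np.float32)); out.append((round(x,4),round(y,4),round(r,4),cv2.contourArea(c)))
    return out
def crop(f,name,x0,y0,x1,y1):
    im=f["image"][y0:y1,x0:x1,::-1]; s=min(800/(x1-x0),600/(y1-y0))
    cv2.imwrite(f"pics/{name}.png",cv2.resize(im,None,fx=s,fy=s,interpolation=cv2.INTER_CUBIC)); print(name,"scale",s)
E
python3 - <<'E'
from h import *
for n in ["scene","top"]:
    f=arm.grab_frame(n); print(n,discs(f))
    if n=="top": crop(f,"top_dock",180,150,340,270); crop(f,"top_tray",300,180,460,300)
    else: crop(f,"sc_dock",150,230,310,390); crop(f,"sc_tray",230,160,400,290)
E
```

```text
scene [(0.4535, -0.1113, 0.0388, 1024.5)]
sc_dock scale 3.75
sc_tray scale 4.615384615384615
top [(0.4301, -0.2604, 0.039, 1318.5), (0.4517, -0.1139, 0.0391, 1308.5)]
top_dock scale 5.0
top_tray scale 5.0
```

View pics/top_dock.png

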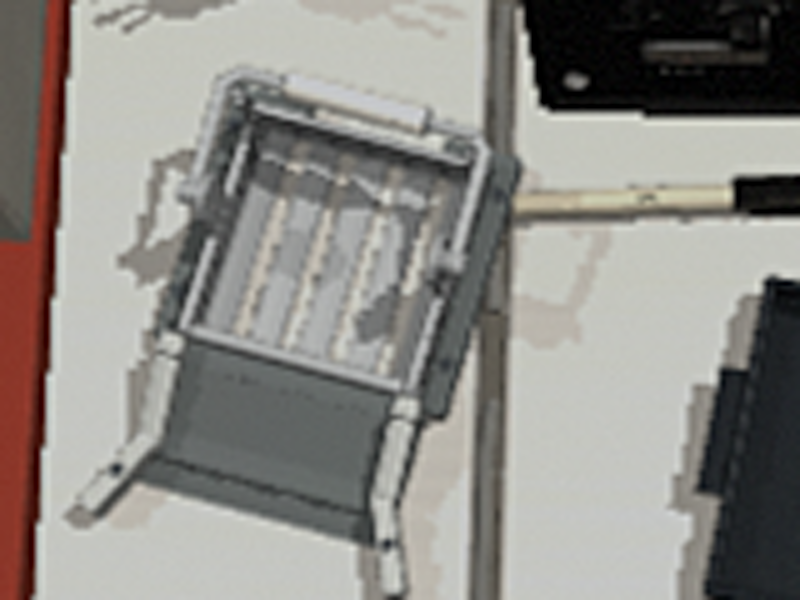

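View pics/sc_dock.png

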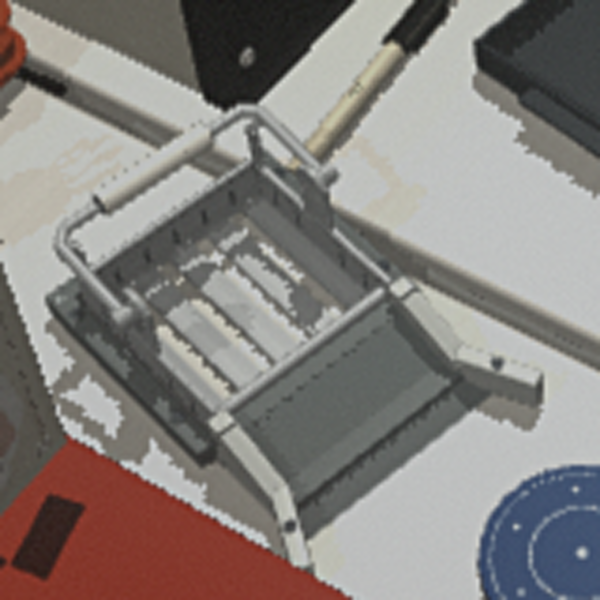

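View pics/top_tray.png

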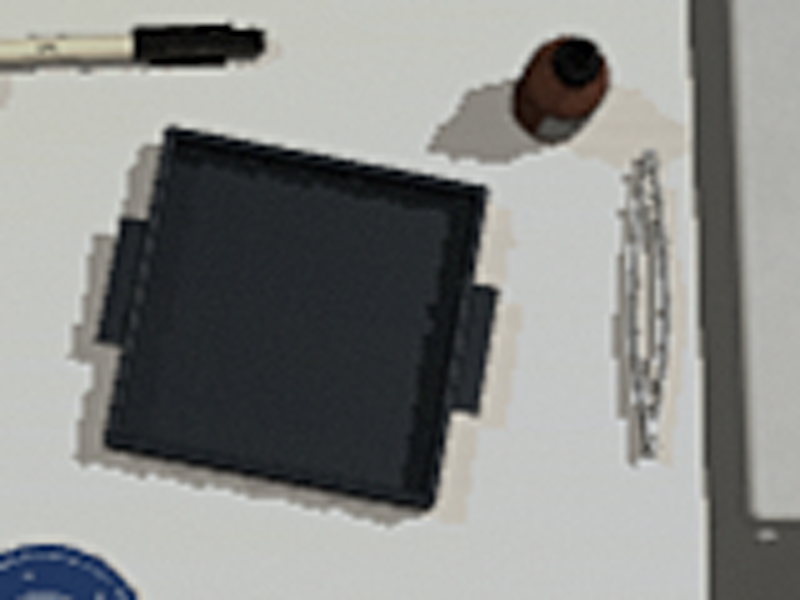

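View pics/sc_tray.png

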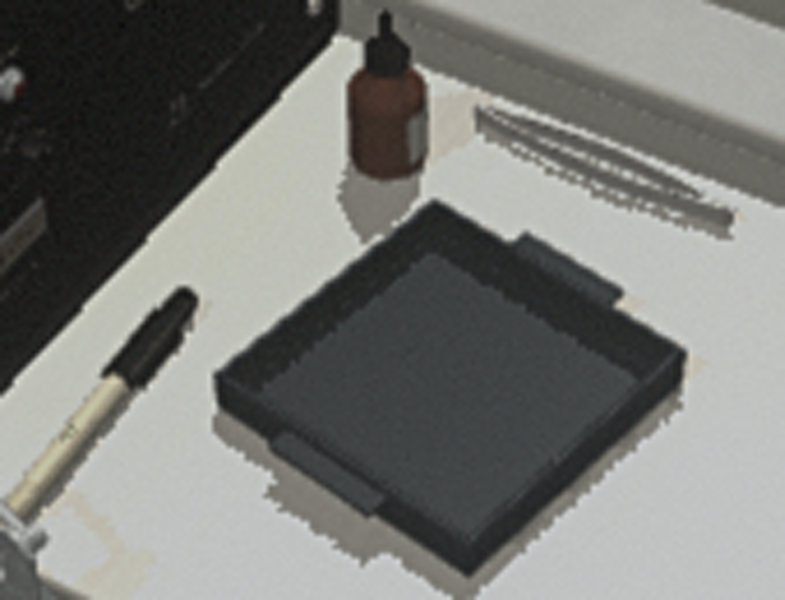

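```bash
cat > fit.py <<'E'
from h import *
from scipy.optimize import least_squares
ft=arm.grab_frame("top"); fs=arm.grab_frame("scene")
T=lambda x,y:(180+x/5,150+y/5); S=lambda x,y:(150+x/3.75,230+y/3.75)
pts=[("sl mid",(.0475,0,.055),T(358,98),S(155,168)),("lip mid",(-.044,0,.021),T(297,358),S(300,355)),
("hinge mid",(0,0,.048),T(320,226),S(226,243)),("flare mid",(-.1205,0,.017),T(238,550),S(420,465))]
for fl in [(ft,),(fs,),(ft,fs)]:
    def res(p,fl=fl):
        c,s=np.cos(p[2]),np.sin(p[2]);o=[]
        for n,q,a,b in pts:
            w=(p[0]+c*q[0]-s*q[1],p[1]+s*q[0]+c*q[1],q[2])
            for f,m in ((ft,a),(fs,b)):
                if f in fl: o.append(w2p(f,w)-m)
        return np.concatenate(o)
    fl=[f for f in fl]
    def res2(p):
        c,s=np.cos(p[2]),np.sin(p[2]);o=[]
        for n,q,a,b in pts:
            w=(p[0]+c*q[0]-s*q[1],p[1]+s*q[0]+c*q[1],q[2])
            for f,m in ((ft,a),(fs,b)):
                if any(f is g for g in fl): o.append(w2p(f,w)-m)
        return np.concatenate(o)
    r=least_squares(res2,[0.6,-0.13,-0.26]); print(r.x.round(4),np.degrees(r.x[2]).round(2),r.fun.round(1))
# tray
a=[(165,130),(488,187),(430,508),(105,447)]
P=np.array([p2w(ft,300+x/5,180+y/5,.018) for x,y in a]); print(P.round(4),P.mean(0).round(4))
b=[(435,200),(685,355),(470,575-22),(215,373)]
P=np.array([p2w(fs,230+x/4.615,160+y/4.615,.018) for x,y in b]); print(P.round(4),P.mean(0).round(4))
E
sed -i '/^    def res(p,fl=fl)/,/return np.concatenate(o)$/{/def res2/!d}' fit.py; sed -n 8,22p fit.py
```

```text
fl=[f for f in fl]
    def res2(p):
        c,s=np.cos(p[2]),np.sin(p[2]);o=[]
        for n,q,a,b in pts:
            w=(p[0]+c*q[0]-s*q[1],p[1]+s*q[0]+c*q[1],q[2])
            for f,m in ((ft,a),(fs,b)):
                if any(f is g for g in fl): o.append(w2p(f,w)-m)
        return np.concatenate(o)
    r=least_squares(res2,[0.6,-0.13,-0.26]); print(r.x.round(4),np.degrees(r.x[2]).round(2),r.fun.round(1))
# tray
a=[(165,130),(488,187),(430,508),(105,447)]
P=np.array([p2w(ft,300+x/5,180+y/5,.018) for x,y in a]); print(P.round(4),P.mean(0).round(4))
b=[(435,200),(685,355),(470,575-22),(215,373)]
P=np.array([p2w(fs,230+x/4.615,160+y/4.615,.018) for x,y in b]); print(P.round(4),P.mean(0).round(4))
```

```bash
python3 fit.py
```

```text
[ 0.6356 -0.1396 -0.2573] -14.74 [-0.3  0.6  0.1 -0.5  0.2 -0.1 -0.   0. ]
[ 0.6367 -0.1369 -0.2679] -15.35 [-0.5 -0.3 -0.  -2.  -0.3  0.2  0.8  1.8]
[ 0.6364 -0.1381 -0.2642] -15.14 [-1.   0.2  0.  -0.6 -0.9 -1.   0.7 -2.5 -0.6 -0.5  0.3 -0.2 -1.3 -0.5
  1.6  1.1]
[[ 0.6259 -0.3042  0.018 ]
 [ 0.6052 -0.4268  0.018 ]
 [ 0.4825 -0.4032  0.018 ]
 [ 0.5037 -0.283   0.018 ]] [ 0.5543 -0.3543  0.018 ]
[[ 0.6052 -0.4225  0.018 ]
 [ 0.4836 -0.3988  0.018 ]
 [ 0.5049 -0.2773  0.018 ]
 [ 0.6284 -0.3025  0.018 ]] [ 0.5555 -0.3503  0.018 ]
```

```bash
cat >> h.py <<'E'
from scipy.spatial.transform import Rotation as Rn
D=np.array([0.636,-0.1385,0]); PSI=-0.262
def dw(x,y,z=0):
    c,s=np.cos(PSI),np.sin(PSI); return np.array([D[0]+c*x-s*y,D[1]+s*x+c*y,z])
def wd(p):
    c,s=np.cos(PSI),np.sin(PSI); q=np.asarray(p)[:2]-D[:2]; return np.array([c*q[0]+s*q[1],-s*q[0]+c*q[1]])
def Rt():
    q=arm.read_state()["ee_rot"]; return Rn.from_quat([q[1],q[2],q[3],q[0]])
def tgt(yaw,pitch=0):
    x=np.array([np.cos(yaw),np.sin(yaw),0]);z=np.array([-np.sin(yaw),np.cos(yaw),0]);y=np.array([0,0,-1.])
    return Rn.from_matrix(np.c_[x,y,z])
def delta(pos,yaw=None):
    s=arm.read_state(); R=Rt(); d=R.inv().apply(np.asarray(pos)-s["tool_pos"])/0.1
    w=(R.inv()*tgt(yaw)).as_rotvec()/(np.pi/2) if yaw is not None else np.zeros(3)
    print("from",np.round(s["tool_pos"],4),"dock",wd(s["tool_pos"]).round(4),"gap",round(s["finger_gap"],3),"F",np.round(s["contact_force"],1),"t",round(s["clock"],2),"\n delta",d.round(3),w.round(3))
E
python3 - <<'E'
from h import *
print(Rt().as_matrix().round(3))
delta((0.35,0.40,0.26),PSI)
E
```

```text
[[ 0.895 -0.     0.446]
 [-0.446 -0.     0.895]
 [-0.    -1.    -0.001]]
from [0.2566 0.5144 0.2272] dock [-0.5355  0.5323] gap 1.002 F [-1.1  0.2  0.2] t 0.35 
 delta [ 1.346 -0.328 -0.607] [ 0.    -0.128 -0.   ]
```

Request:
send_rows --commands "0.2 -0.1 -0.25 0 -0.03 0 1;0.4 -0.3 -0.5 0 -0.06 0 1;0.6 -0.3 -0.75 0 -0.1 0 1;0.8 -0.3 -1 0 -0.128 0 1;0.8 -0.3 -1 0 -0.128 0 1"

```text
clock: 0.77
tool_pos: [0.2842, 0.3853, 0.2574]
ee_rot: [-0.7, 0.702, -0.093, 0.093]
contact_force: [-0.4, 0.5, -0.1]
finger_gap: 1.0
```

```bash
python3 -c "
from h import *
delta((0.42,-0.08,0.26),PSI)"
```

```text
from [0.2842 0.3853 0.2574] dock [-0.4755  0.4148] gap 1.0 F [-0.4  0.5 -0.1] t 0.77 
 delta [ 2.525 -0.013 -4.138] [ 0.002 -0.001  0.001]
```

Request:
send_rows --commands "0.25 0 -0.33 0 0 0 1;0.5 0 -0.66 0 0 0 1;0.6 0 -1 0 0 0 1;0.6 0 -1 0 0 0 1"

```text
clock: 1.1
tool_pos: [0.3164, 0.2688, 0.2573]
ee_rot: [-0.699, 0.703, -0.095, 0.096]
contact_force: [0.8, 0.6, 0.7]
finger_gap: 1.002
```

Request:
send_rows --commands "0.25 0 -0.33 0 0 0 1;0.5 0 -0.66 0 0 0 1;0.6 0 -1 0 0 0 1;0.6 0 -1 0 0 0 1"

```text
clock: 1.43
tool_pos: [0.3488, 0.1521, 0.2581]
ee_rot: [-0.697, 0.703, -0.097, 0.099]
contact_force: [0.7, 0.5, -0.0]
finger_gap: 1.0
```

Request:
send_rows --commands "0.25 0 -0.33 0 0 0 1;0.5 0 -0.66 0 0 0 1;0.6 0 -1 0 0 0 1;0.6 0 -1 0 0 0 1"

```text
clock: 1.77
tool_pos: [0.3804, 0.0348, 0.2595]
ee_rot: [-0.696, 0.704, -0.1, 0.102]
contact_force: [0.3, 0.4, 0.3]
finger_gap: 0.997
```

Request:
send_rows --commands "0.25 0 -0.33 0 0 0 1;0.5 0 -0.66 0 0 0 1;0.6 0 -1 0 0 0 1;0.6 0 -1 0 0 0 1"

```text
clock: 2.1
tool_pos: [0.4111, -0.0826, 0.2611]
ee_rot: [-0.695, 0.704, -0.102, 0.105]
contact_force: [0.2, 0.0, -0.2]
finger_gap: 1.0
```

Run:
```python
from h import *
f=arm.grab_frame("wrist"); cv2.imwrite("pics/w1.png",f["image"][:,:,::-1]); print(discs(f)); print(f["cam_to_world"].round(3))
f=arm.grab_frame("top"); print(discs(f))
delta((0.4525,-0.1125,0.15),PSI)
```

```text
[(0.4295, -0.2555, 0.0397, 2919.5), (0.4512, -0.1101, 0.0396, 3241.5), (0.3665, 0.123, 0.0241, 813.5)]
[[ 0.29  -0.921 -0.261  0.336]
 [ 0.957  0.275  0.091 -0.057]
 [-0.012 -0.277  0.961  0.418]
 [ 0.     0.     0.     1.   ]]
[(0.4301, -0.2604, 0.039, 1318.0), (0.4517, -0.1139, 0.0391, 1136.5)]
from [ 0.4102 -0.0778  0.2606] dock [-2.339e-01  2.000e-04] gap 1.0 F [0.8 1.4 1. ] t 2.2 
 delta [ 0.5    1.11  -0.202] [ 0.005 -0.018  0.003]
```

View pics/w1.png

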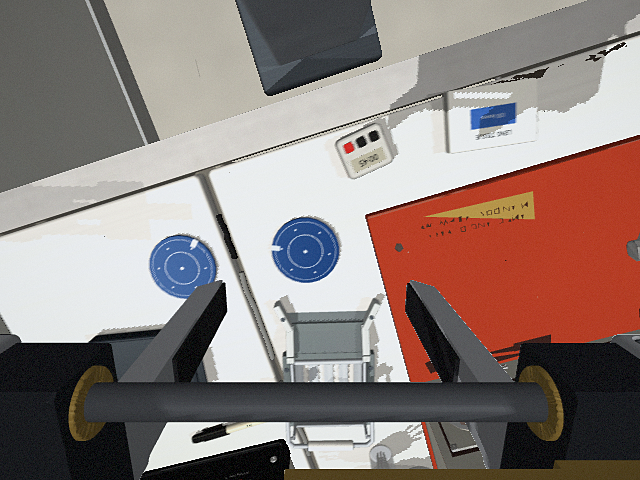

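Request:
send_rows --commands "0.25 0.5 -0.1 0 -0.018 0 1;0.5 0.9 -0.2 0 -0.018 0 1;0.5 1 -0.2 0 -0.018 0 1;0.5 1 -0.2 0 -0.018 0 1"

```text
clock: 2.53
tool_pos: [0.4499, -0.1086, 0.155]
ee_rot: [-0.699, 0.703, -0.095, 0.089]
contact_force: [-0.8, 0.1, -1.0]
finger_gap: 1.001
```

```bash
python3 -c "
from h import *
delta((0.452,-0.112,0.024),PSI)"
```

```text
from [ 0.4499 -0.1086  0.155 ] dock [-0.1875 -0.0193] gap 1.001 F [-0.8  0.1 -1. ] t 2.53 
 delta [ 0.039  1.31  -0.02 ] [ 0.004  0.001 -0.005]
```

Request:
send_rows --commands "0.04 0.4 -0.02 0 0 0 1;0.04 0.8 -0.02 0 0 0 1;0.04 1 -0.02 0 0 0 1;0.04 1 -0.02 0 0 0 1"

```text
clock: 2.87
tool_pos: [0.4484, -0.1077, 0.0513]
ee_rot: [-0.701, 0.702, -0.097, 0.084]
contact_force: [-1.1, 0.9, -0.4]
finger_gap: 1.002
```

```bash
python3 -c "
from h import *
delta((0.452,-0.112,0.0255),PSI)"
```

```text
from [ 0.4484 -0.1077  0.0513] dock [-0.1892 -0.0188] gap 1.002 F [-1.1  0.9 -0.4] t 2.87 
 delta [ 0.05   0.257 -0.031] [ 0.002  0.003 -0.011]
```

Request:
send_rows --commands "0.05 0 -0.04 0 0 -0.011 1;0.05 0.1 -0.04 0 0 -0.011 1;0.05 0.2 -0.04 0 0 -0.011 1;0.05 0.25 -0.04 0 0 -0.011 1;0.05 0.25 -0.04 0 0 -0.011 1"

```text
clock: 3.28
tool_pos: [0.4514, -0.1125, 0.026]
ee_rot: [-0.7, 0.702, -0.091, 0.09]
contact_force: [-0.6, -0.2, 0.0]
finger_gap: 1.005
```

```bash
python3 -c "
from h import *
delta((0.452,-0.112,0.0245),PSI)
f=arm.grab_frame('wrist'); cv2.imwrite('pics/w2.png',f['image'][:,:,::-1]); print(discs(f))"
```

```text
from [ 0.4514 -0.1125  0.026 ] dock [-0.185  -0.0227] gap 1.005 F [-0.6 -0.2  0. ] t 3.28 
 delta [0.004 0.014 0.006] [ 0.002  0.003 -0.001]
[(0.4237, -0.2448, 0.037, 8244.5), (0.451, -0.1115, 0.0401, 16375.5)]
```

View pics/w2.png

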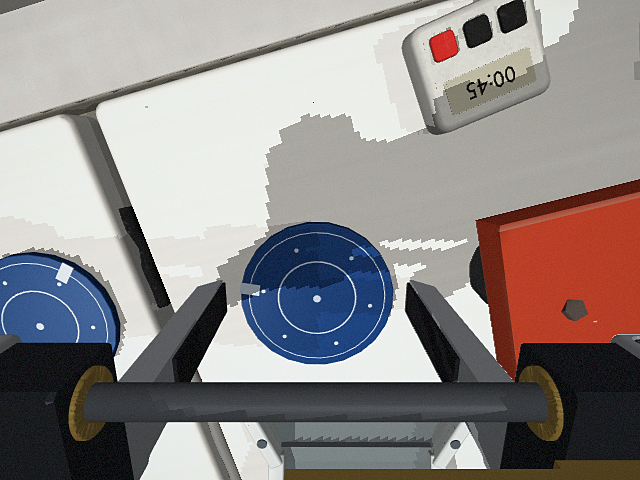

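Request:
send_rows --commands "0 0.015 0 0 0 0 1;0 0.015 0 0 0 0 0.6;0 0.015 0 0 0 0 0.6;0 0.015 0 0 0 0 0.6;0 0.015 0 0 0 0 0.6" --squeeze 8

```text
clock: 3.75
tool_pos: [0.452, -0.1129, 0.0251]
ee_rot: [-0.7, 0.702, -0.091, 0.091]
contact_force: [0.4, 0.9, 0.4]
finger_gap: 0.842
```

```bash
python3 -c "
from h import *
p=dw(-.168,0,.0265); delta(p,PSI)
f=arm.grab_frame('wrist'); print(discs(f))
f=arm.grab_frame('top'); print(discs(f))"
```

```text
from [ 0.452  -0.1129  0.0251] dock [-0.1844 -0.0229] gap 0.842 F [0.4 0.9 0.4] t 3.75 
 delta [ 0.165 -0.015  0.229] [ 0.002  0.003 -0.   ]
[(0.4237, -0.2465, 0.036, 8754.0), (0.4508, -0.1122, 0.0402, 16569.5)]
[(0.4301, -0.2604, 0.039, 1318.5)]
```

```bash
sed -i 's/^D=.*/D=np.array([0.6355,-0.138,0]); PSI=-0.2625/' h.py; python3 -c "
from h import *
p=dw(-.168,0,.0265); delta(p,PSI)"
```

```text
from [ 0.452  -0.1129  0.0251] dock [-0.1838 -0.0234] gap 0.843 F [-0.  -1.2  1. ] t 3.85 
 delta [ 0.159 -0.015  0.233] [ 0.002  0.003 -0.   ]
```

Request:
send_rows --commands "0.04 -0.01 0.05 0 0 0 0.6;0.08 -0.01 0.11 0 0 0 0.6;0.12 -0.01 0.17 0 0 0 0.6;0.16 -0.01 0.23 0 0 0 0.6;0.16 0 0.23 0 0 0 0.6"

```text
clock: 4.27
tool_pos: [0.4748, -0.0939, 0.0252]
ee_rot: [-0.7, 0.702, -0.09, 0.091]
contact_force: [-0.1, 0.1, -0.3]
finger_gap: 0.841
```

Request:
send_rows --commands "0 0 0 0 0 0 0.6;0 0 0 0 0 0 1;0 0 0 0 0 0 1;0 0 0 0 0 0 1"

```text
clock: 4.6
tool_pos: [0.4745, -0.0939, 0.0251]
ee_rot: [-0.7, 0.702, -0.09, 0.09]
contact_force: [-0.6, -0.3, -1.0]
finger_gap: 0.992
```

```bash
python3 -c "
from h import *
p=dw(-.168,0,.0265); delta(p,PSI)
f=arm.grab_frame('wrist');cv2.imwrite('pics/w3.png',f['image'][:,:,::-1]); d=discs(f); print(d,[wd(q[:2]) for q in d])
"
```

```text
from [ 0.4745 -0.0939  0.0251] dock [-0.1669  0.0008] gap 0.992 F [-0.6 -0.3 -1. ] t 4.6 
 delta [-0.011 -0.014 -0.008] [0.002 0.004 0.   ]
[(0.4742, -0.0926, 0.0402, 16555.5), (0.4299, -0.2369, 0.0338, 5669.5)] [array([-0.16755565,  0.00198813]), array([-0.17289289, -0.14886443])]
```

View pics/w3.png

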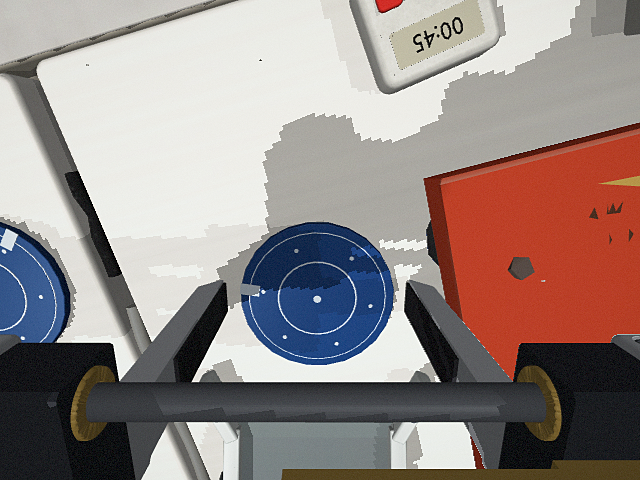

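Request:
send_rows --commands "0 -0.2 0 0 0 0 1;0 -0.4 0 0 0 0 1;-0.35 -0.4 0 0 0 0 -0.15;-0.7 -0.4 0 0 0 0 -0.15;-0.7 -0.4 0 0 0 0 -0.15" --squeeze 20

```text
clock: 5.07
tool_pos: [0.3978, -0.0726, 0.0623]
ee_rot: [-0.701, 0.701, -0.095, 0.086]
contact_force: [-1.2, 0.4, -1.1]
finger_gap: 0.825
```

```bash
python3 -c "
from h import *
delta(dw(-.235,0,.0245),PSI)
"
```

```text
from [ 0.3978 -0.0726  0.0623] dock [-0.2465  0.0015] gap 0.825 F [-1.2  0.4 -1.1] t 5.07 
 delta [ 0.12   0.376 -0.015] [ 0.001  0.004 -0.007]
```

Request:
send_rows --commands "0.1 0.1 -0.015 0 0 -0.007 -0.15;0.1 0.2 -0.015 0 0 -0.007 -0.15;0.1 0.3 -0.015 0 0 -0.007 -0.15;0.1 0.37 -0.015 0 0 -0.007 -0.15;0.1 0.37 -0.015 0 0 -0.007 -0.15"

```text
clock: 5.48
tool_pos: [0.4052, -0.0761, 0.0238]
ee_rot: [-0.701, 0.702, -0.092, 0.089]
contact_force: [0.4, 1.1, 0.5]
finger_gap: 0.471
```

```bash
python3 -c "
from h import *
delta(dw(-.235,0,.0245),PSI)
f=arm.grab_frame('wrist');cv2.imwrite('pics/w4.png',f['image'][:,:,::-1]); d=discs(f); print(d,[wd(q[:2]) for q in d])
"
```

```text
from [ 0.4052 -0.0761  0.0238] dock [-2.384e-01  1.000e-04] gap 0.471 F [0.4 1.1 0.5] t 5.48 
 delta [ 0.034 -0.007 -0.001] [ 0.001  0.004 -0.002]
[(0.4796, -0.0936, 0.0392, 4956.0), (0.4562, -0.2403, 0.0184, 1226.0), (0.4528, -0.0866, 0.0323, 2388.5), (0.407, -0.2256, 0.015, 631.0)] [array([-0.16208114,  0.00242366]), array([-0.14661153, -0.14532322]), array([-0.18977956,  0.00222939]), array([-0.19794074, -0.14389397])]
```

View pics/w4.png

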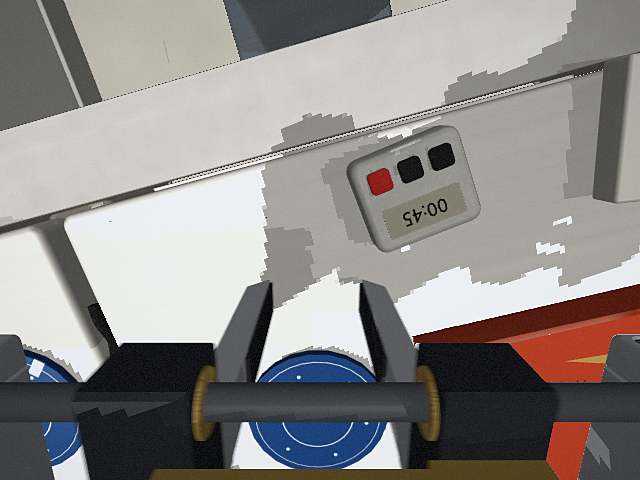

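Request:
send_rows --commands "0.1 0 0 0 0 0 -0.15;0.22 0 0 0 0 0 -0.15;0.34 0 0 0 0 0 -0.15;0.46 0 0 0 0 0 -0.15;0.58 -0.01 0 0 0 0 -0.15"

```text
clock: 5.95
tool_pos: [0.4635, -0.0915, 0.0259]
ee_rot: [-0.701, 0.702, -0.091, 0.09]
contact_force: [-0.7, 0.4, -0.4]
finger_gap: 0.426
```

```bash
python3 -c "
from h import *
delta(dw(-.114,0,.0248),PSI)
f=arm.grab_frame('top');crop(f,'t5',180,150,340,330); d=discs(f); print(d,[wd(q[:2]) for q in d])
"
```

```text
from [ 0.4635 -0.0915  0.0259] dock [-0.1781  0.0003] gap 0.426 F [-0.7  0.4 -0.4] t 5.95 
 delta [ 0.641  0.009 -0.006] [ 0.001  0.004 -0.001]
t5 scale 3.3333333333333335
[(0.4301, -0.2604, 0.039, 1317.5), (0.5185, -0.1169, 0.0323, 430.5)] [array([-0.16660159, -0.17150752]), array([-0.11846744, -0.0099838 ])]
```

View pics/t5.png

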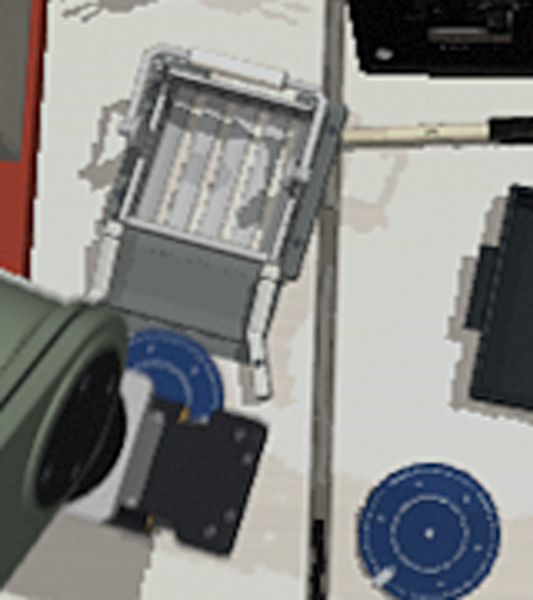

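Request:
send_rows --commands "0.12 0.01 0 0 0 0 -0.15;0.24 0.01 0 0 0 0 -0.15;0.36 0.01 0 0 0 0 -0.15;0.48 0.01 0 0 0 0 -0.15;0.58 0 0 0 0 0 -0.15"

```text
clock: 6.42
tool_pos: [0.522, -0.1071, 0.0264]
ee_rot: [-0.701, 0.702, -0.091, 0.091]
contact_force: [-0.1, -0.2, -0.5]
finger_gap: 0.428
```

```bash
python3 -c "
from h import *
delta(dw(-.114,0,.0248),PSI)
f=arm.grab_frame('scene');crop(f,'s6',150,230,350,380)
"
```

```text
from [ 0.522  -0.1071  0.0264] dock [-0.1176  0.0004] gap 0.428 F [-0.1 -0.2 -0.5] t 6.42 
 delta [ 0.036  0.016 -0.005] [0.001 0.003 0.   ]
s6 scale 4.0
```

View pics/s6.png

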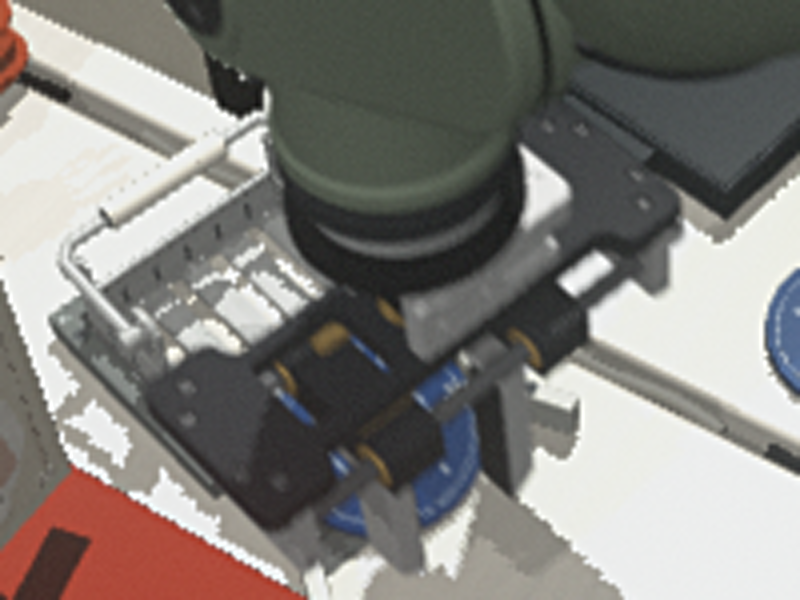

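Request:
send_rows --commands "0.1 0 0 0 0 0 -0.15;0.2 -0.04 0 0 0 0 -0.15;0.3 -0.08 0 0 0 0 -0.15;0.4 -0.115 0 0 0 0 -0.15;0.5 -0.155 0 0 0 0 -0.15"

```text
clock: 6.88
tool_pos: [0.574, -0.1211, 0.0439]
ee_rot: [-0.7, 0.702, -0.089, 0.093]
contact_force: [-0.0, -1.0, 0.1]
finger_gap: 0.427
```

```bash
python3 -c "
from h import *
delta(dw(-.0625,0,.0428),PSI)
f=arm.grab_frame('scene');crop(f,'s7',150,230,350,380)
f=arm.grab_frame('top');crop(f,'t7',180,150,340,270)
"
```

```text
from [ 0.574  -0.1211  0.0439] dock [-0.0638  0.0004] gap 0.427 F [-0.  -1.   0.1] t 6.88 
 delta [ 0.013  0.011 -0.004] [0.001 0.003 0.004]
s7 scale 4.0
t7 scale 5.0
```

View pics/s7.png

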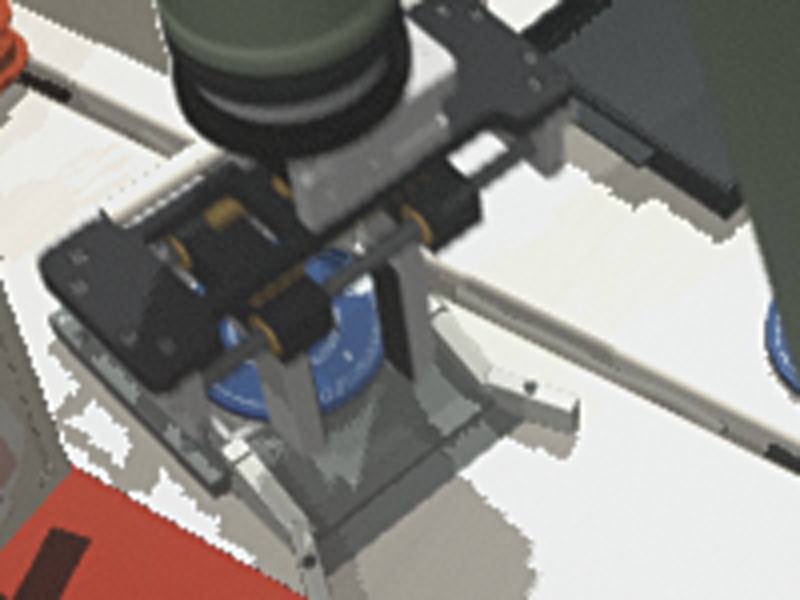

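View pics/t7.png

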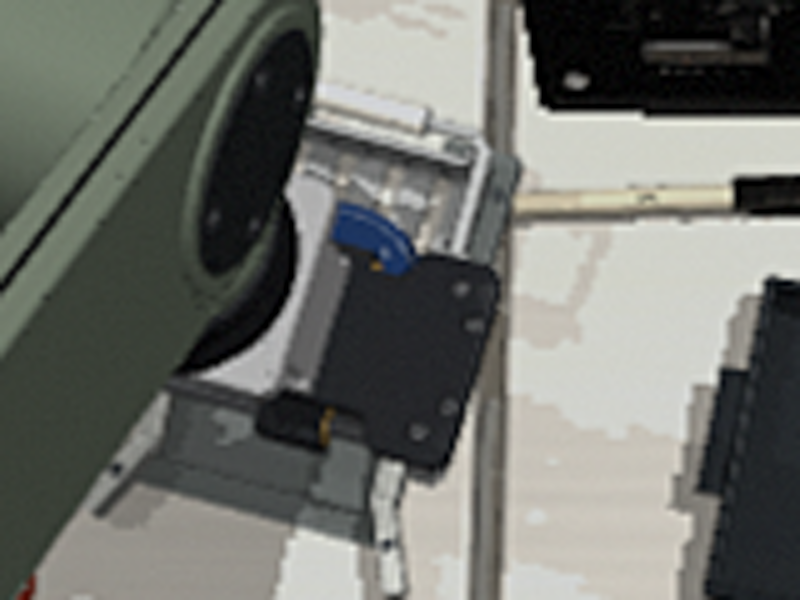

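Request:
send_rows --commands "0.03 -0.025 0 0 0 -0.004 -0.15;0.1 -0.025 0 0 0 -0.004 -0.15;0.17 -0.02 0 0 0 -0.004 -0.15;0.24 -0.02 0 0 0 -0.004 -0.15;0.24 -0.02 0 0 0 -0.004 -0.15"

```text
clock: 7.4
tool_pos: [0.601, -0.1286, 0.0476]
ee_rot: [-0.699, 0.703, -0.084, 0.097]
contact_force: [0.1, 0.1, 0.2]
finger_gap: 0.429
```

```bash
python3 -c "
from h import *
delta(dw(-.0400,0,.0455),PSI)
f=arm.grab_frame('scene');crop(f,'s8',150,230,350,380)
"
```

```text
from [ 0.601  -0.1286  0.0476] dock [-0.0358  0.0001] gap 0.429 F [0.1 0.1 0.2] t 7.4 
 delta [-0.043  0.02  -0.001] [0.002 0.003 0.012]
s8 scale 4.0
```

View pics/s8.png

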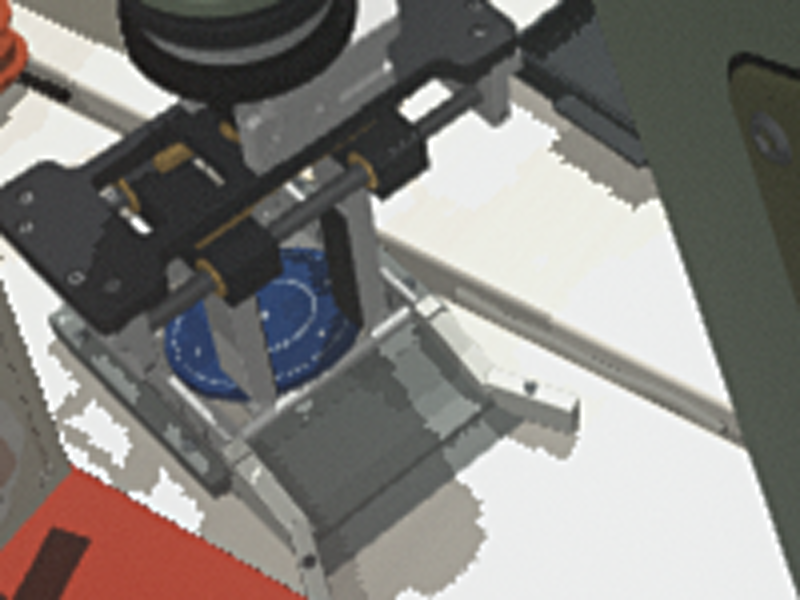

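Request:
send_rows --commands "-0.05 -0.2 0 0 0 0.012 -0.15;-0.05 -0.5 0 0 0 0.012 -0.15;-0.3 -0.8 -0.2 0 0 0.012 0.5;-0.7 -0.8 -0.6 0 0 0.012 1;-1 -0.8 -0.9 0 0 0.012 1"

```text
clock: 7.87
tool_pos: [0.4952, -0.1816, 0.1284]
ee_rot: [-0.7, 0.703, -0.088, 0.091]
contact_force: [0.7, -0.6, -0.2]
finger_gap: 0.602
```

```bash
python3 -c "
from h import *
delta((.4305,-.2588,.06),PSI)
f=arm.grab_frame('top');crop(f,'t9',180,150,340,330); d=discs(f); print(d)
f=arm.grab_frame('scene');crop(f,'s9',150,230,350,380); print(discs(f))
"
```

```text
from [ 0.4952 -0.1816  0.1284] dock [-0.1242 -0.0785] gap 0.602 F [ 0.7 -0.6 -0.2] t 7.87 
 delta [-0.435  0.686 -0.907] [0.003 0.005 0.003]
t9 scale 3.3333333333333335
[(0.3778, -0.321, 0.0389, 1360.0)]
s9 scale 4.0
[(0.635, -0.1407, 0.0395, 1131.0)]
```

View pics/s9.png

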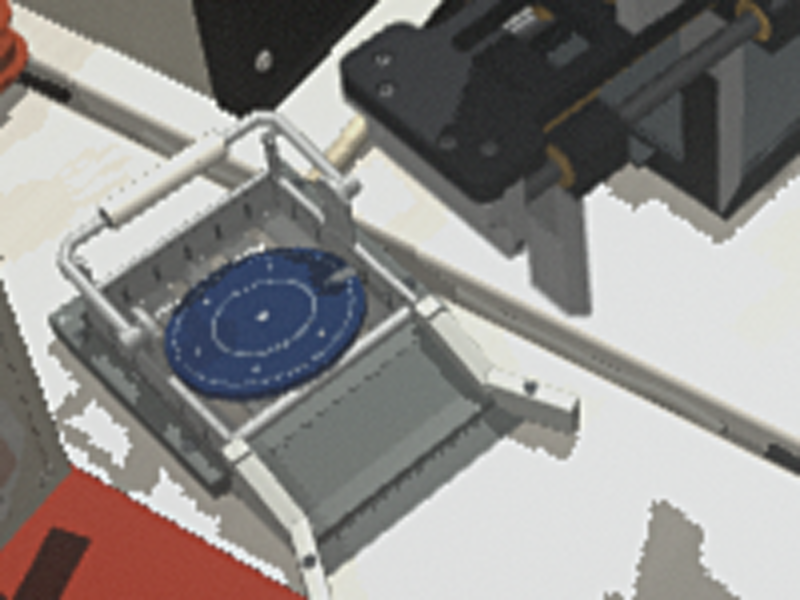

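```bash
python3 -c "
from h import *
f=arm.grab_frame('top');cv2.imwrite('pics/t10.png',f['image'][:,:,::-1]); d=discs(f); print(d)
f=arm.grab_frame('wrist'); print(discs(f))
"
```

```text
[(0.3778, -0.321, 0.0389, 1361.0)]
[(0.6184, -0.151, 0.0187, 668.5), (0.3784, -0.3177, 0.0398, 9242.5)]
```

View pics/t10.png

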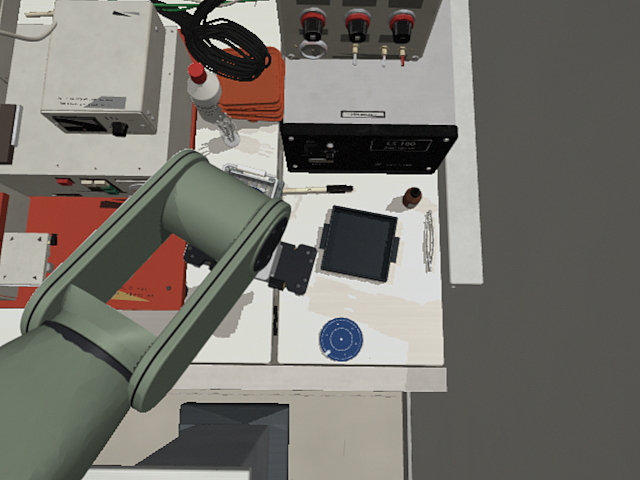

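```bash
python3 -c "
from h import *
delta((.378,-.3193,.06),PSI)
f=arm.grab_frame('top'); print(p2w(f,342,362,0),p2w(f,443,330,0))
"
```

```text
from [ 0.4934 -0.181   0.1257] dock [-0.1261 -0.0784] gap 0.773 F [-0.3  0.4  0.5] t 8.07 
 delta [-0.759  0.662 -1.632] [ 0.001  0.002 -0.001]
[ 0.33634604 -0.32356421  0.        ] [ 0.39631547 -0.50991641  0.        ]
```

Request:
send_rows --commands "-0.12 0 -0.25 0 0 0 1;-0.25 0 -0.5 0 0 0 1;-0.37 0 -0.75 0 0 0 1;-0.5 0 -1 0 0 0 1;-0.5 0 -1 0 0 0 1"

```text
clock: 8.53
tool_pos: [0.4198, -0.2673, 0.1263]
ee_rot: [-0.7, 0.703, -0.092, 0.091]
contact_force: [0.4, 0.1, 0.1]
finger_gap: 0.996
```

```bash
python3 -c "
from h import *
delta((.378,-.3193,.06),PSI)
"
```

```text
from [ 0.4198 -0.2673  0.1263] dock [-0.1748 -0.1809] gap 0.996 F [0.4 0.1 0.1] t 8.53 
 delta [-0.269  0.665 -0.607] [ 0.003  0.001 -0.   ]
```

Request:
send_rows --commands "-0.13 0.1 -0.3 0 0 0 1;-0.27 0.3 -0.61 0 0 0 1;-0.27 0.5 -0.61 0 0 0 1;-0.27 0.65 -0.61 0 0 0 1;-0.27 0.65 -0.61 0 0 0 1"

```text
clock: 8.95
tool_pos: [0.3771, -0.3174, 0.0583]
ee_rot: [0.701, -0.701, 0.094, -0.09]
contact_force: [-0.1, 0.7, -0.6]
finger_gap: 0.998
```

```bash
python3 -c "
from h import *
delta((.378,-.3193,.0255),PSI)
f=arm.grab_frame('wrist');cv2.imwrite('pics/w11.png',f['image'][:,:,::-1]); print(discs(f))
"
```

```text
from [ 0.3771 -0.3174  0.0583] dock [-0.203  -0.2404] gap 0.998 F [-0.1  0.7 -0.6] t 8.95 
 delta [ 0.015  0.328 -0.016] [-0.     0.002 -0.004]
[(0.3771, -0.3179, 0.0399, 12247.0)]
```

View pics/w11.png

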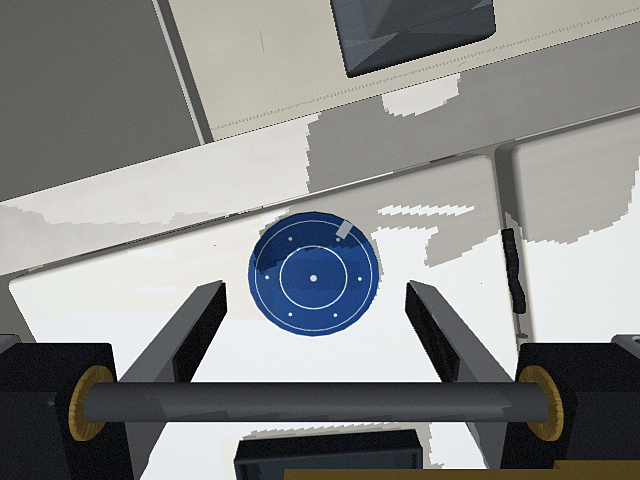

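Request:
send_rows --commands "0.01 0.1 -0.01 0 0 -0.004 1;0.01 0.2 -0.01 0 0 -0.004 1;0.01 0.3 -0.01 0 0 -0.004 1;0.01 0.33 -0.01 0 0 -0.004 1;0.01 0.33 -0.01 0 0 -0.004 1"

```text
clock: 9.42
tool_pos: [0.3784, -0.3184, 0.0259]
ee_rot: [-0.701, 0.701, -0.091, 0.091]
contact_force: [0.3, -0.3, 0.1]
finger_gap: 0.996
```

Request:
send_rows --commands "0 0 0 0 0 0 0.6;0 0 0 0 0 0 0.6;0 0 0 0 0 0 0.6;0 0 0 0 0 0 0.6" --squeeze 15

```text
clock: 9.75
tool_pos: [0.3792, -0.318, 0.0271]
ee_rot: [0.702, -0.701, 0.091, -0.092]
contact_force: [0.9, 4.8, 8.9]
finger_gap: 0.807
```

```bash
python3 -c "
from h import *
delta(dw(-.168,0,.0265),PSI)
f=arm.grab_frame('wrist'); print(discs(f))
"
```

```text
from [ 0.3792 -0.318   0.0271] dock [-0.2009 -0.2404] gap 0.807 F [0.9 4.8 8.9] t 9.75 
 delta [0.336 0.01  2.402] [-0.001  0.002  0.001]
[(0.3776, -0.3184, 0.0404, 16140.0)]
```

Request:
send_rows --commands "0 0 0 0 0 0 1;0 0 0 0 0 0 1;0 0.02 0 0 0 0 1;0 0.025 0 0 0 0 1;0 0.025 0 0 0 0 1"

```text
clock: 10.22
tool_pos: [0.3789, -0.318, 0.0244]
ee_rot: [0.701, -0.701, 0.091, -0.092]
contact_force: [-0.1, -0.0, 0.6]
finger_gap: 0.999
```

```bash
python3 -c "
from h import *
delta((.378,-.318,.0245),PSI)
f=arm.grab_frame('wrist'); print(discs(f));cv2.imwrite('pics/w12.png',f['image'][:,:,::-1])
"
```

```text
from [ 0.3789 -0.318   0.0244] dock [-0.2011 -0.2404] gap 0.999 F [-0.1 -0.   0.6] t 10.22 
 delta [-0.009 -0.001 -0.002] [-0.001  0.002  0.001]
[(0.3768, -0.3194, 0.04, 16670.0)]
```

View pics/w12.png

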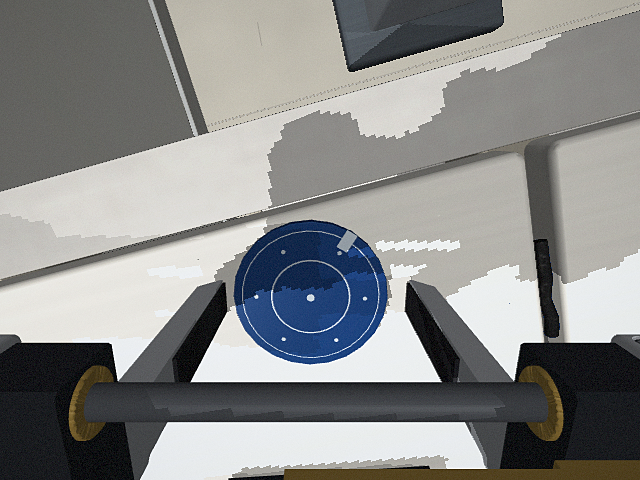

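Request:
send_rows --commands "-0.01 0.01 -0.01 0 0 0 1;-0.01 0.01 -0.01 0 0 0 0.65;-0.01 0.01 -0.01 0 0 0 0.65;-0.01 0.01 -0.01 0 0 0 0.65;-0.01 0.01 -0.01 0 0 0 0.65" --squeeze 8

```text
clock: 10.68
tool_pos: [0.3777, -0.3187, 0.0234]
ee_rot: [0.701, -0.701, 0.091, -0.092]
contact_force: [-0.7, -0.6, -0.8]
finger_gap: 0.847
```

```bash
python3 -c "
from h import *
delta(dw(-.168,0,.0265),PSI)
f=arm.grab_frame('wrist'); print(discs(f));cv2.imwrite('pics/w13.png',f['image'][:,:,::-1])
"
```

```text
from [ 0.3777 -0.3187  0.0234] dock [-0.2021 -0.2415] gap 0.847 F [-0.7 -0.6 -0.8] t 10.68 
 delta [ 0.349 -0.028  2.413] [-0.001  0.002  0.001]
[(0.3771, -0.3181, 0.0401, 16754.0)]
```

View pics/w13.png

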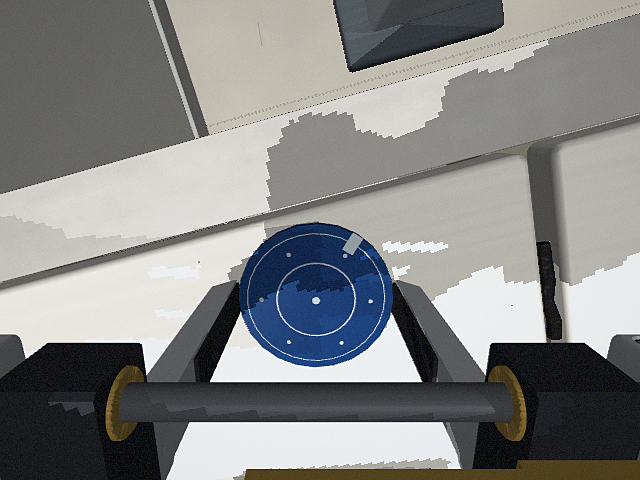

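Request:
send_rows --commands "0 -0.04 0.02 0 0 0 0.65;0.04 -0.06 0.25 0 0 0 0.65;0.08 -0.06 0.5 0 0 0 0.65;0.12 -0.06 0.75 0 0 0 0.65;0.15 -0.06 1 0 0 0 0.65" --squeeze 12

```text
clock: 11.15
tool_pos: [0.4182, -0.225, 0.0298]
ee_rot: [0.701, -0.701, 0.091, -0.092]
contact_force: [1.4, -0.0, -0.5]
finger_gap: 0.846
```

```bash
python3 -c "
from h import *
delta(dw(-.168,0,.0285),PSI)
f=arm.grab_frame('wrist'); print(discs(f))
"
```

```text
from [ 0.4182 -0.225   0.0298] dock [-0.1873 -0.1404] gap 0.846 F [ 1.4 -0.  -0.5] t 11.15 
 delta [0.196 0.015 1.404] [-0.001  0.002  0.001]
[(0.4206, -0.2246, 0.0416, 16753.5)]
```

Request:
send_rows --commands "0.05 0 0.2 0 0 0 0.65;0.1 0 0.4 0 0 0 0.65;0.15 0 0.6 0 0 0 0.65;0.19 0 0.8 0 0 0 0.65;0.19 0 1 0 0 0 0.65"

```text
clock: 11.62
tool_pos: [0.4635, -0.1282, 0.0303]
ee_rot: [0.703, -0.7, 0.09, -0.092]
contact_force: [-0.3, -0.5, -1.4]
finger_gap: 0.842
```

```bash
python3 -c "
from h import *
delta(dw(-.168,0,.0245),PSI)
f=arm.grab_frame('wrist'); print(discs(f))
"
```

```text
from [ 0.4635 -0.1282  0.0303] dock [-0.1686 -0.0352] gap 0.842 F [-0.3 -0.5 -1.4] t 11.62 
 delta [0.008 0.06  0.351] [-0.003  0.003  0.001]
[(0.466, -0.1281, 0.0417, 16771.0)]
```

Request:
send_rows --commands "0 0 0.12 0 0 0 0.65;0 0 0.24 0 0 0 0.65;0 0 0.345 0 0 0 0.65;0 0.03 0.345 0 0 0 0.65;0 0.055 0.345 0 0 0 0.65"

```text
clock: 12.08
tool_pos: [0.472, -0.0915, 0.0247]
ee_rot: [0.704, -0.699, 0.09, -0.09]
contact_force: [0.5, 0.4, -1.4]
finger_gap: 0.839
```

Request:
send_rows --commands "0 0.005 0 0 0 0 0.65;0 0.005 0 0 0 0 1;0 0.005 0 0 0 0 1;0 0 0 0 0 0 1"

```text
clock: 12.42
tool_pos: [0.4721, -0.0921, 0.0248]
ee_rot: [0.704, -0.699, 0.09, -0.091]
contact_force: [-0.0, 0.7, 0.3]
finger_gap: 0.993
```

```bash
python3 -c "
from h import *
delta(dw(-.168,0,.0245),PSI)
f=arm.grab_frame('wrist'); d=discs(f);print(d,[wd(q[:2]) for q in d])
"
```

```text
from [ 0.4721 -0.0921  0.0248] dock [-0.1697  0.002 ] gap 0.993 F [-0.   0.7  0.3] t 12.42 
 delta [ 0.017  0.002 -0.02 ] [-0.004  0.004  0.   ]
[(0.4711, -0.0907, 0.0401, 16585.5)] [array([-0.1710425 ,  0.00301861])]
```

Request:
send_rows --commands "0 -0.2 0 -0.004 0 0 1;0 -0.4 0 -0.004 0 0 1;-0.35 -0.4 -0.02 -0.004 0 0 -0.15;-0.65 -0.4 -0.02 -0.004 0 0 -0.15;-0.65 -0.4 -0.02 -0.004 0 0 -0.15" --squeeze 20

```text
clock: 12.88
tool_pos: [0.402, -0.0752, 0.0632]
ee_rot: [0.702, -0.7, 0.093, -0.088]
contact_force: [0.1, 0.5, -0.3]
finger_gap: 0.825
```

```bash
python3 -c "
from h import *
delta(dw(-.235,0,.0242),PSI)
"
```

```text
from [ 0.402  -0.0752  0.0632] dock [-0.2417  0.    ] gap 0.825 F [ 0.1  0.5 -0.3] t 12.88 
 delta [ 0.07   0.389 -0.001] [-0.001  0.004 -0.005]
```

Request:
send_rows --commands "0.05 0.1 0 0 0 -0.005 -0.15;0.05 0.2 0 0 0 -0.005 -0.15;0.05 0.3 0 0 0 -0.005 -0.15;0.05 0.38 0 0 0 -0.005 -0.15;0.05 0.38 0 0 0 -0.005 -0.15"

```text
clock: 13.3
tool_pos: [0.4056, -0.0761, 0.0239]
ee_rot: [0.702, -0.701, 0.091, -0.089]
contact_force: [-0.2, 0.5, -0.8]
finger_gap: 0.466
```

Request:
send_rows --commands "0.1 0 0 0 0 0 -0.15;0.2 0 0 0 0 0 -0.15;0.3 0 0 0 0 0 -0.15;0.42 0 0 0 0 0 -0.15;0.54 0 0 0 0 0 -0.15"

```text
clock: 13.72
tool_pos: [0.4597, -0.0904, 0.0243]
ee_rot: [0.702, -0.701, 0.091, -0.09]
contact_force: [-1.3, 0.2, 0.4]
finger_gap: 0.424
```

```bash
python3 -c "
from h import *
delta(dw(-.116,0,.0248),PSI)
f=arm.grab_frame('top');crop(f,'t14',180,150,340,330)
"
```

```text
from [ 0.4597 -0.0904  0.0243] dock [-0.1821  0.0004] gap 0.424 F [-1.3  0.2  0.4] t 13.72 
 delta [ 0.661 -0.006 -0.008] [-0.001  0.004 -0.001]
t14 scale 3.3333333333333335
```

View pics/t14.png

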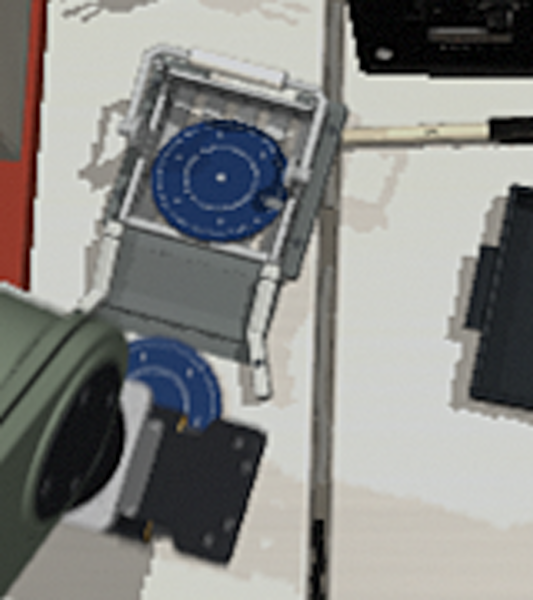

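Request:
send_rows --commands "0.12 0 0 0 0 0 -0.15;0.25 0 0 0 0 0 -0.15;0.37 0 0 0 0 0 -0.15;0.5 0 0 0 0 0 -0.15;0.6 0 0 0 0 0 -0.15"

```text
clock: 14.18
tool_pos: [0.5198, -0.1063, 0.0245]
ee_rot: [0.702, -0.701, 0.091, -0.09]
contact_force: [-0.4, 0.5, -1.6]
finger_gap: 0.429
```

```bash
python3 -c "
from h import *
delta(dw(-.0676,0,.0409),PSI)
"
```

```text
from [ 0.5198 -0.1063  0.0245] dock [-0.12    0.0006] gap 0.429 F [-0.4  0.5 -1.6] t 14.18 
 delta [ 0.523 -0.165 -0.009] [-0.001  0.004 -0.001]
```

Request:
send_rows --commands "0.1 -0.02 0 0 0 0 -0.15;0.2 -0.06 0 0 0 0 -0.15;0.3 -0.095 0 0 0 0 -0.15;0.4 -0.13 0 0 0 0 -0.15;0.5 -0.17 0 0 0 0 -0.15"

```text
clock: 14.6
tool_pos: [0.5689, -0.1191, 0.0416]
ee_rot: [0.702, -0.701, 0.091, -0.09]
contact_force: [-1.8, 0.6, 0.9]
finger_gap: 0.423
```

```bash
python3 -c "
from h import *
delta(dw(-.042,0,.0462),PSI)
f=arm.grab_frame('scene');crop(f,'s15',150,230,350,380)
"
```

```text
from [ 0.5689 -0.1191  0.0416] dock [-0.0692  0.0009] gap 0.423 F [-1.8  0.6  0.9] t 14.6 
 delta [ 0.272 -0.046 -0.011] [-0.001  0.004 -0.001]
s15 scale 4.0
```

View pics/s15.png

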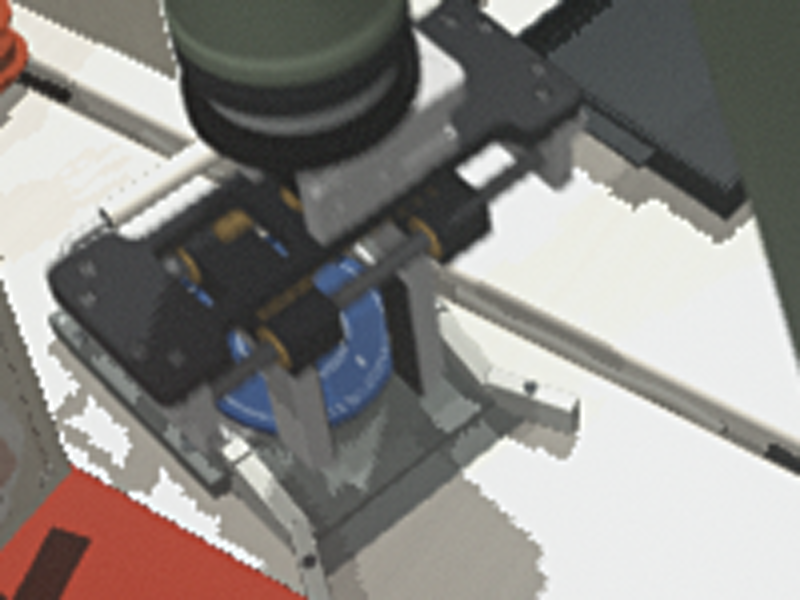

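Request:
send_rows --commands "0.07 -0.03 0 0 0 0 -0.15;0.13 -0.05 -0.01 0 0 0 -0.15;0.19 -0.05 -0.01 0 0 0 -0.15;0.25 -0.05 -0.01 0 0 0 -0.15;0.28 -0.05 -0.01 0 0 0 -0.15"

```text
clock: 15.07
tool_pos: [0.5998, -0.1287, 0.0483]
ee_rot: [0.701, -0.701, 0.089, -0.092]
contact_force: [-0.6, 0.8, 0.4]
finger_gap: 0.422
```

```bash
python3 -c "
from h import *
delta(dw(-.040,0,.0462),PSI)
f=arm.grab_frame('scene');crop(f,'s16',150,230,350,380)
"
```

```text
from [ 0.5998 -0.1287  0.0483] dock [-0.0369 -0.0003] gap 0.422 F [-0.6  0.8  0.4] t 15.07 
 delta [-0.031  0.021  0.003] [-0.001  0.004  0.003]
s16 scale 4.0
```

View pics/s16.png

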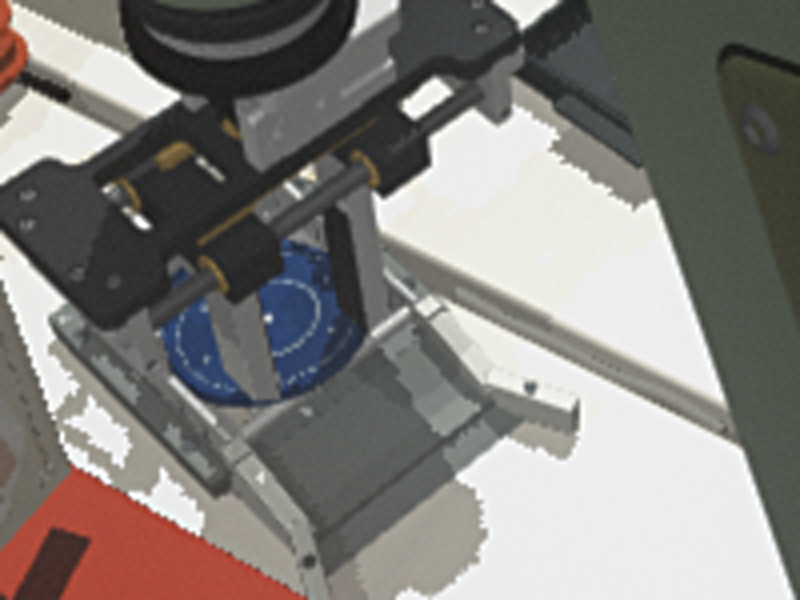

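Request:
send_rows --commands "0 -0.3 0 0 0 0 -0.15;0 -0.6 0 0 0 0 -0.15;-0.4 -0.9 0 0 0 0 -0.15;-0.8 -1 0 0 0 0 -0.15;-1 -1 0 0 0 0 -0.15"

```text
clock: 15.53
tool_pos: [0.5023, -0.1033, 0.1504]
ee_rot: [-0.701, 0.702, -0.087, 0.093]
contact_force: [-0.2, -0.2, 0.7]
finger_gap: 0.425
```

```bash
python3 -c "
from h import *
delta(dw(-.040,0,.0462),PSI)
f=arm.grab_frame('scene');crop(f,'s17',150,230,350,380);print([wd(q[:2]) for q in discs(f,.013)])
f=arm.grab_frame('wrist');cv2.imwrite('pics/w17.png',f['image'][:,:,::-1])
f=arm.grab_frame('top');crop(f,'t17',180,150,340,270)
"
```

```text
from [ 0.5023 -0.1033  0.1504] dock [-0.1376 -0.001 ] gap 0.425 F [-0.2 -0.2  0.7] t 15.53 
 delta [0.967 1.051 0.003] [-0.     0.004  0.005]
s17 scale 4.0
[array([0.00285333, 0.01712713])]
t17 scale 5.0
```

View pics/s17.png

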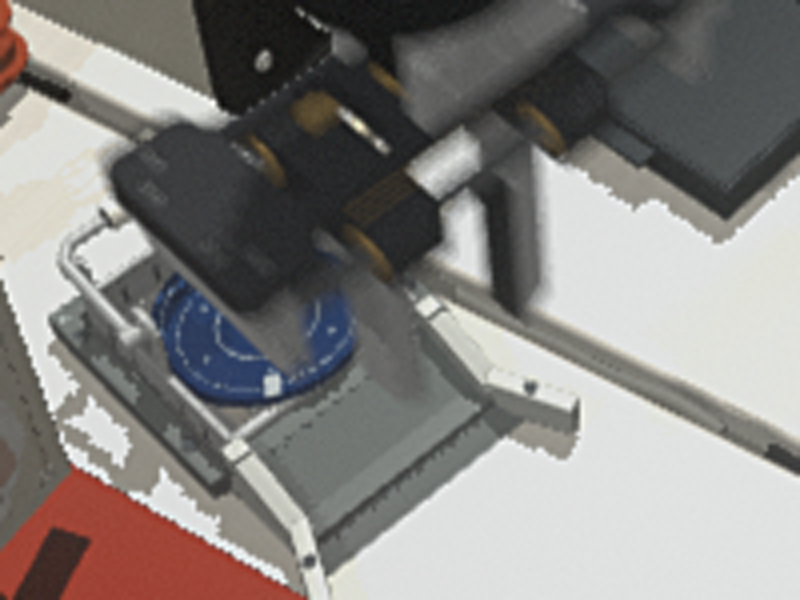

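View pics/w17.png

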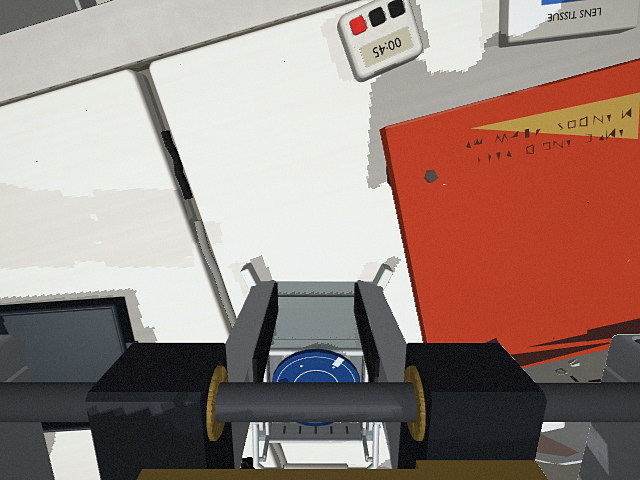

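```bash
python3 -c "
from h import *
s=arm.read_state(); print(np.round(s['joints'],3), np.round(s['contact_force'],1))
f=arm.grab_frame('top');crop(f,'t18',180,40,420,220)
for uv in [(284,168),(455,175),(400,172),(413,205)]: print(uv,p2w(f,*uv,0).round(3), wd(p2w(f,*uv,0)))
for uv in [(197,70,.2),(230,140,0),(225,130,0),(282,123,.15),(458,125,.15)]: print(uv,p2w(f,*uv).round(3), wd(p2w(f,*uv)))
"
```

```text
[-0.372  0.152  1.781  0.002  1.205 -1.688] [ 0.7 -0.3  1.1]
t18 scale 3.3333333333333335
(284, 168) [ 0.707 -0.207  0.   ] [ 0.08754262 -0.04835424]
(455, 175) [ 0.698 -0.544  0.   ] [ 0.16571492 -0.37626366]
(400, 172) [ 0.703 -0.436  0.   ] [ 0.14209928 -0.27050693]
(413, 205) [ 0.635 -0.46   0.   ] [ 0.08347036 -0.31114474]
(197, 70, 0.2) [ 0.795 -0.08   0.2  ] [0.13915652 0.096969  ]
(230, 140, 0) [ 0.765 -0.098  0.   ] [0.11449569 0.07204678]
(225, 130, 0) [ 0.786 -0.087  0.   ] [0.13210204 0.08823692]
(282, 123, 0.15) [ 0.73  -0.214  0.15 ] [ 0.11132418 -0.04912518]
(458, 125, 0.15) [ 0.731 -0.509  0.15 ] [ 0.18870665 -0.33377719]
```

View pics/t18.png

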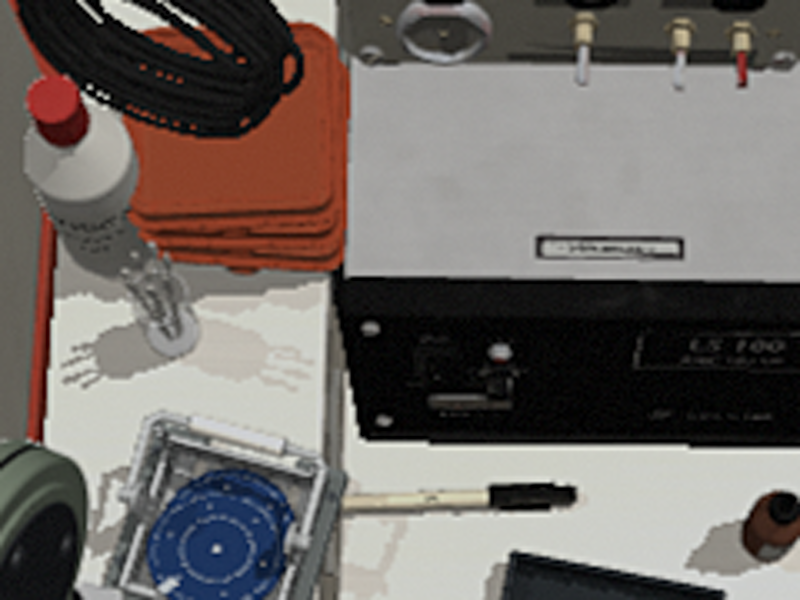

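View pics/t17.png

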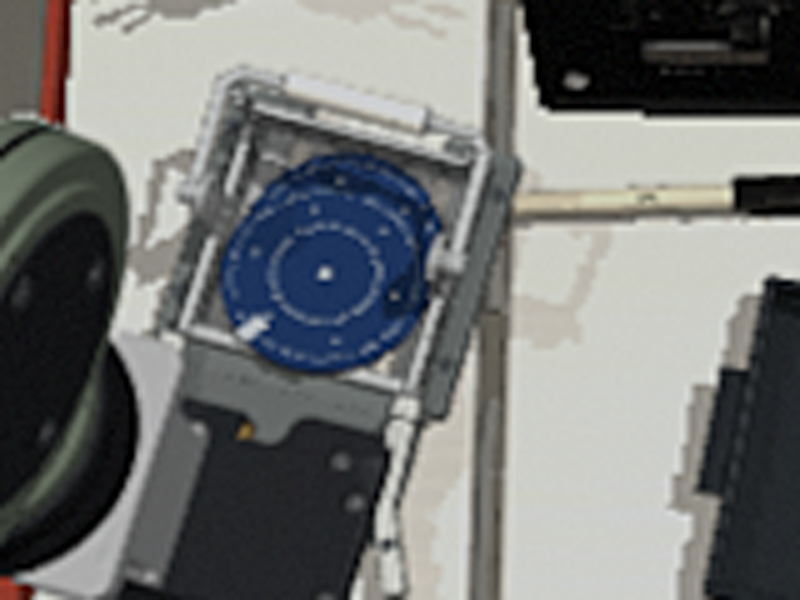

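```bash
python3 -c "
from h import *
f=arm.grab_frame('top')
cx,cy=180+324/5,150+273/5
for z in (.015,.02): print(wd(p2w(f,cx,cy,z)+[0,.0014,0]))
print('lip',[w2p(f,dw(-.044,y,.021)-[0,.0014,0]) for y in (-.04,.04)])
print('d1 centre expected',w2p(f,dw(.002,0,.008)-[0,.0014,0]))
crop(f,'t19',200,160,290,230)
f=arm.grab_frame('scene');crop(f,'s19',155,260,275,350)
"
```

```text
[-0.0089793   0.00113862]
[-1.01792827e-02 -4.06991913e-05]
lip [array([259.59011665, 226.73136345]), array([219.04063979, 215.47523121])]
d1 centre expected [247.63968031 200.50911913]
t19 scale 8.571428571428571
s19 scale 6.666666666666667
```

View pics/t19.png

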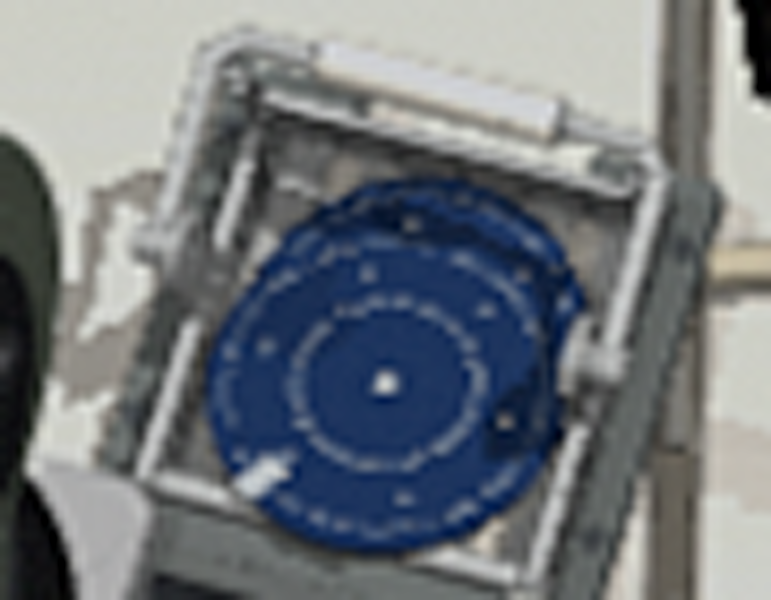

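View pics/s19.png

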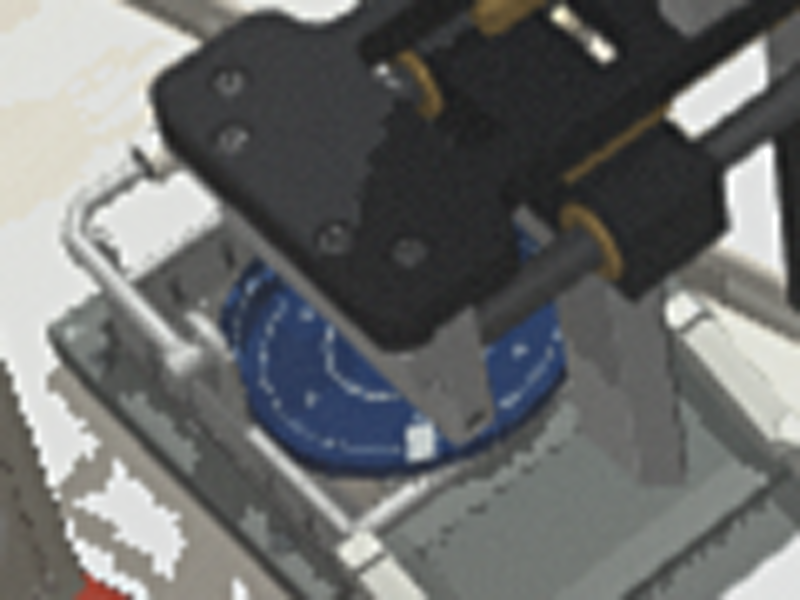

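```bash
python3 -c "
from h import *
delta(dw(-.085,0,.0445),PSI)"
```

```text
from [ 0.5037 -0.1037  0.1479] dock [-0.1362 -0.0011] gap 0.423 F [ 0.1 -0.   0.1] t 15.83 
 delta [0.506 1.037 0.007] [-0.001  0.004  0.004]
```

Request:
send_rows --commands "0.2 0.25 0.01 0 0 0.004 -0.15;0.4 0.5 0.01 0 0 0.004 -0.15;0.48 0.75 0.01 0 0 0.004 -0.15;0.48 0.9 0.01 0 0 0.004 -0.15;0.48 0.9 0.01 0 0 0.004 -0.15"

```text
clock: 16.25
tool_pos: [0.5491, -0.1144, 0.0533]
ee_rot: [0.702, -0.7, 0.093, -0.087]
contact_force: [-0.5, 0.0, 0.6]
finger_gap: 0.427
```

```bash
python3 -c "
from h import *
delta(dw(-.08,0,.0448),PSI)"
```

```text
from [ 0.5491 -0.1144  0.0533] dock [-0.0896  0.0004] gap 0.427 F [-0.5  0.   0.6] t 16.25 
 delta [ 0.096  0.084 -0.005] [-0.001  0.004 -0.006]
```

Request:
send_rows --commands "0.03 0.04 0 0 0 -0.005 -0.15;0.06 0.08 0 0 0 -0.005 -0.15;0.09 0.085 0 0 0 -0.005 -0.15;0.09 0.085 0 0 0 -0.005 -0.15"

```text
clock: 16.58
tool_pos: [0.5591, -0.1171, 0.0456]
ee_rot: [0.702, -0.701, 0.09, -0.091]
contact_force: [-0.7, 1.0, 0.3]
finger_gap: 0.426
```

```bash
python3 -c "
from h import *
delta(dw(-.04,0,.0448),PSI)"
```

```text
from [ 0.5591 -0.1171  0.0456] dock [-0.0792  0.0004] gap 0.426 F [-0.7  1.   0.3] t 16.58 
 delta [ 0.392  0.008 -0.006] [-0.001  0.004  0.001]
```

Request:
send_rows --commands "0.08 0.008 0 0 0 0 -0.15;0.16 0.008 0 0 0 0 -0.15;0.23 0.008 0 0 0 0 -0.15;0.29 0.008 0 0 0 0 -0.15;0.33 0.008 0 0 0 0 -0.15"

```text
clock: 17.0
tool_pos: [0.5922, -0.1259, 0.0452]
ee_rot: [0.702, -0.701, 0.09, -0.091]
contact_force: [-1.1, 0.0, 0.2]
finger_gap: 0.426
```

```bash
python3 -c "
from h import *
delta(dw(-.04,0,.0448),PSI)
f=arm.grab_frame('scene');crop(f,'s20',155,260,275,350)
"
```

```text
from [ 0.5922 -0.1259  0.0452] dock [-0.0449  0.0005] gap 0.426 F [-1.1  0.   0.2] t 17.0 
 delta [ 0.049  0.004 -0.005] [-0.001  0.004  0.002]
s20 scale 6.666666666666667
```

View pics/s20.png

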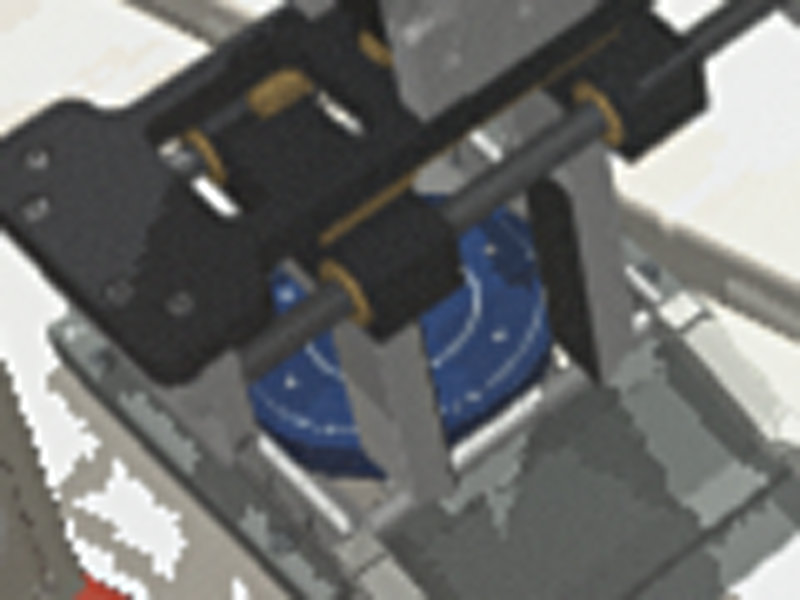

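Now the last 8 mm, slowly, at the same low height.

Request:
send_rows --commands "0.02 0.004 0 0 0 0 -0.15;0.04 0.004 0 0 0 0 -0.15;0.06 0.004 0 0 0 0 -0.15;0.08 0.004 0 0 0 0 -0.15;0.08 0.004 0 0 0 0 -0.15"

```text
clock: 17.47
tool_pos: [0.6008, -0.1282, 0.0449]
ee_rot: [0.702, -0.701, 0.089, -0.092]
contact_force: [0.7, 0.4, -0.1]
finger_gap: 0.421
```

```bash
python3 -c "
from h import *
delta(dw(-.04,0,.0448),PSI)
f=arm.grab_frame('scene');crop(f,'s21',155,260,275,350)
"
```

```text
from [ 0.6008 -0.1282  0.0449] dock [-0.0361  0.0005] gap 0.421 F [ 0.7  0.4 -0.1] t 17.47 
 delta [-0.039  0.001 -0.004] [-0.001  0.004  0.002]
s21 scale 6.666666666666667
```

View pics/s21.png

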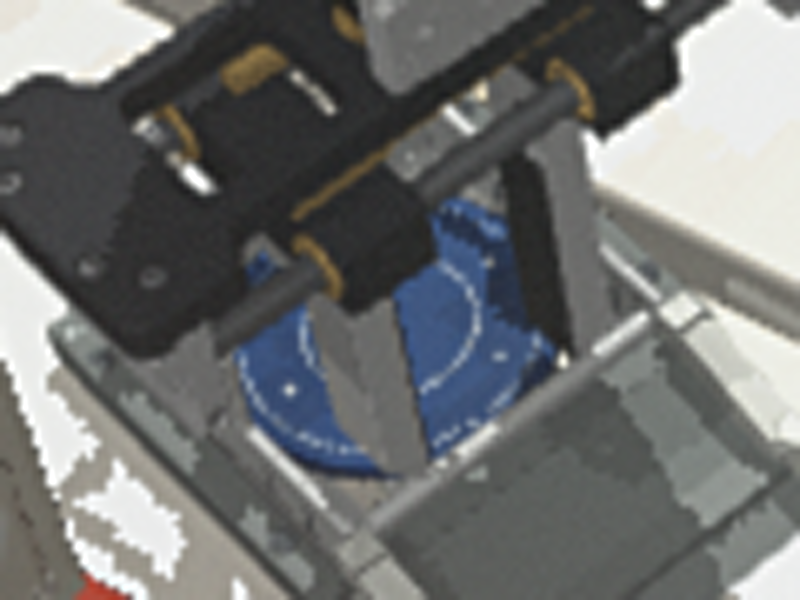

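Request:
send_rows --commands "-0.02 -0.2 0 0 0 0 -0.15;-0.02 -0.5 0 0 0 0 -0.15;-0.02 -0.8 0 0 0.07 0 -0.15;-0.3 -1 0 0 0.15 0 -0.15;-0.6 -1 0 0 0.23 0 -0.15"

```text
clock: 17.93
tool_pos: [0.5463, -0.1146, 0.1505]
ee_rot: [0.673, -0.673, 0.211, -0.222]
contact_force: [0.7, -0.5, -0.1]
finger_gap: 0.425
```

Request:
send_rows --commands "-0.2 -0.2 0 0 0.08 0 -0.15;-0.2 -0.3 0 0 0.16 0 -0.15;-0.2 -0.3 0 0 0.24 0 -0.15;-0.2 -0.3 0 0 0.32 0 -0.15;-0.2 -0.3 0 0 0.4 0 -0.15"

```text
clock: 18.35
tool_pos: [0.5295, -0.1028, 0.1809]
ee_rot: [0.576, -0.572, 0.408, -0.418]
contact_force: [0.5, -0.1, 0.6]
finger_gap: 0.424
```

```bash
python3 -c "
from h import *
delta(dw(.0475,0,.12),PSI-np.pi/2)
f=arm.grab_frame('scene');crop(f,'s22',155,260,275,350)
f=arm.grab_frame('top');crop(f,'t22',200,160,290,230)
"
```

```text
from [ 0.5295 -0.1028  0.1809] dock [-0.1115  0.0065] gap 0.424 F [ 0.5 -0.1  0.6] t 18.35 
 delta [0.928 0.635 1.28 ] [-0.01   0.373  0.003]
s22 scale 6.666666666666667
t22 scale 8.571428571428571
```

View pics/s22.png

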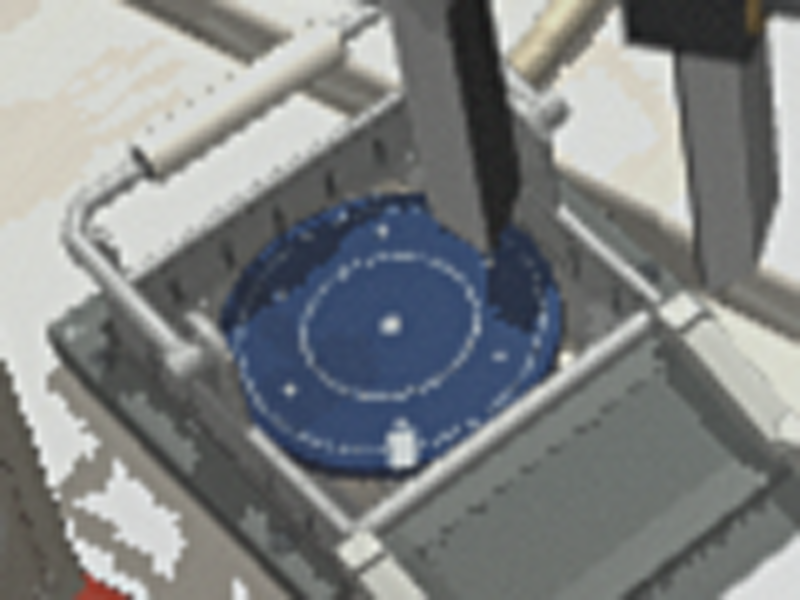

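View pics/t22.png

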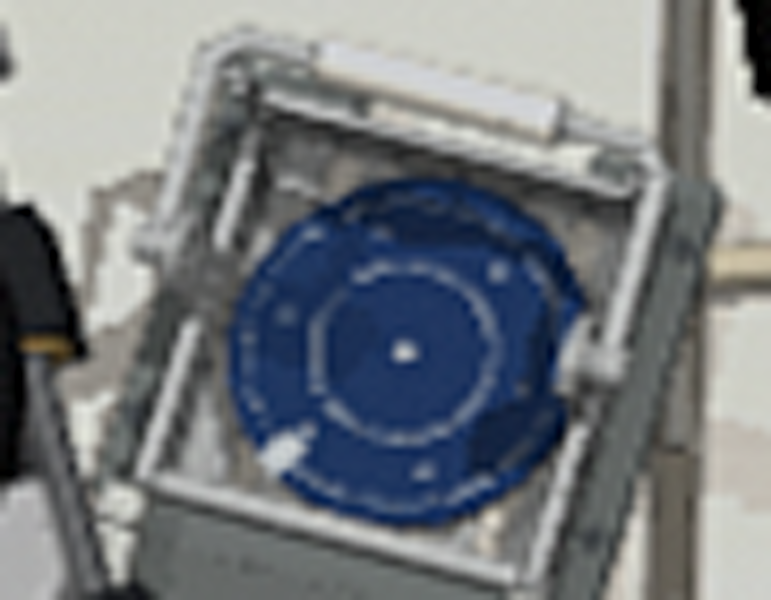

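```bash
cat >> h.py <<'E'
TH=np.radians(30)
def delta2(p,yaw=PSI,th=TH,off=.012):
    """p = sleeve centre world; TCP = p - off*a"""
    R1=tgt(yaw-np.pi/2)*Rn.from_rotvec([th,0,0]); a=R1.as_matrix()[:,1]
    pos=np.asarray(p)-off*a
    s=arm.read_state(); R=Rt(); d=R.inv().apply(pos-s["tool_pos"])/0.1
    w=(R.inv()*R1).as_rotvec()/(np.pi/2)
    g=s["tool_pos"]+off*R.as_matrix()[:,1]
    print("sleevept dock",wd(g).round(4),"z",g[2].round(4),"gap",round(s["finger_gap"]*94,1),"F",np.round(s["contact_force"],1),"t",round(s["clock"],2),"j",np.round(s["joints"],2),"\n delta",d.round(3),w.round(3))
E
python3 -c "
from h import *
delta2(dw(0.0,0,.15))"
```

```text
sleevept dock [-0.1114  0.0065] z 0.1684 gap 39.8 F [-0.6  0.4  0.4] t 18.45 j [-0.35  0.16  1.69  0.    1.27 -0.68] 
 delta [0.642 0.217 0.837] [ 0.314  0.369 -0.096]
```

Request:
send_rows --commands "0 -0.1 0 0.05 0.06 -0.015 -0.4;0 -0.2 0 0.1 0.12 -0.03 -0.4;0 -0.2 0 0.15 0.175 -0.045 -0.4;0 -0.2 0 0.2 0.235 -0.06 -0.4;0 -0.2 0 0.25 0.295 -0.075 -0.4"

```text
clock: 18.87
tool_pos: [0.5292, -0.1032, 0.2012]
ee_rot: [-0.544, 0.362, -0.403, 0.641]
contact_force: [0.4, 0.2, -0.5]
finger_gap: 0.299
```

```bash
python3 -c "
from h import *
delta2(dw(0.0,0,.15))"
```

```text
sleevept dock [-0.1067  0.0064] z 0.1902 gap 28.1 F [ 0.4  0.2 -0.5] t 18.87 j [-0.4  -0.11  1.99  0.11  0.84 -0.32] 
 delta [0.172 0.806 0.78 ] [ 0.061  0.073 -0.02 ]
```

Request:
send_rows --commands "0.05 0.2 0.2 0.03 0.03 -0.01 -0.4;0.1 0.4 0.4 0.061 0.073 -0.02 -0.4;0.17 0.6 0.6 0.061 0.073 -0.02 -0.4;0.17 0.8 0.78 0.061 0.073 -0.02 -0.4;0.17 0.8 0.78 0.061 0.073 -0.02 -0.4"

```text
clock: 19.28
tool_pos: [0.6311, -0.1369, 0.1584]
ee_rot: [-0.527, 0.306, -0.397, 0.686]
contact_force: [-0.9, -0.1, -0.7]
finger_gap: 0.301
```

```bash
python3 -c "
from h import *
delta2(dw(0.0275,0.001,.09))
f=arm.grab_frame('wrist');cv2.imwrite('pics/w23.png',f['image'][:,:,::-1])
f=arm.grab_frame('scene');crop(f,'s23',130,200,330,350)"
```

```text
sleevept dock [ 0.0014 -0.    ] z 0.148 gap 28.3 F [-0.9 -0.1 -0.7] t 19.28 j [-0.38  0.15  1.86  0.1   0.62 -0.18] 
 delta [-0.011  0.633 -0.062] [0.002 0.002 0.   ]
s23 scale 4.0
```

View pics/w23.png

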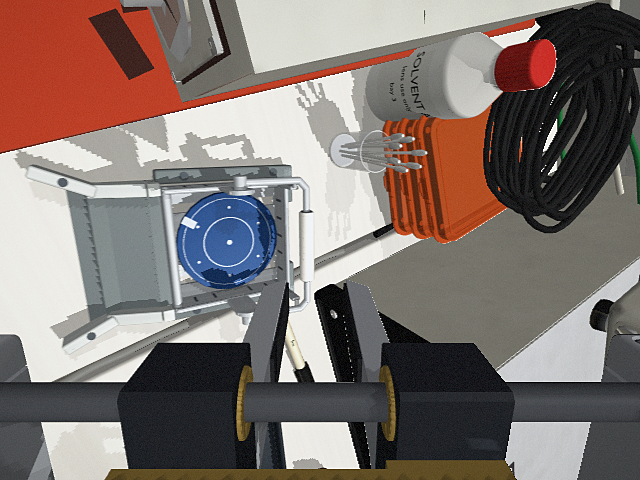

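View pics/s23.png

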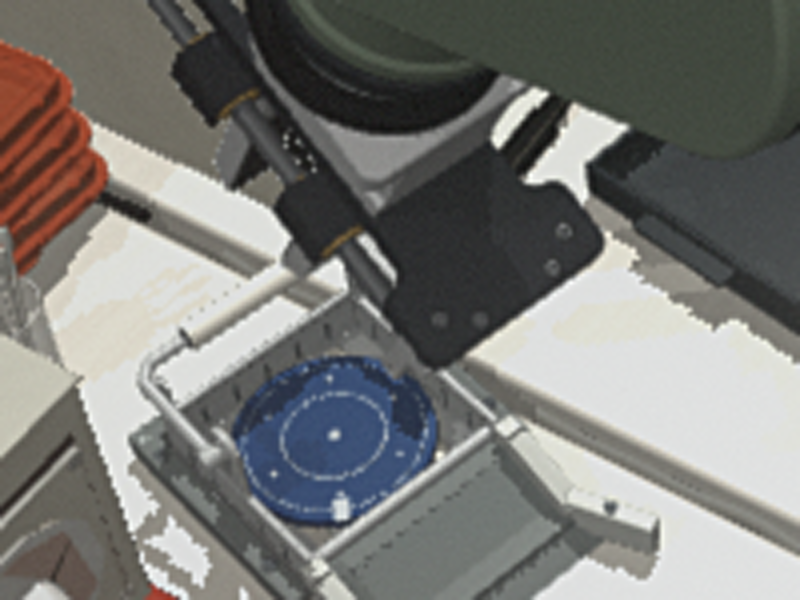

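```bash
python3 -c "
from h import *
f=arm.grab_frame('wrist'); crop(f,'w24',140,150,340,300)
print(w2p(f,dw(.0475,0,.055)),wd(p2w(f,307,246,.055)))
for q in [(-.044,.04,.021),(-.044,-.04,.021),(.0475,.027,.055),(.0475,-.027,.055),(.002,0,.013)]: print(q,w2p(f,dw(*q)).round(1))
"
```

```text
w24 scale 4.0
[309.32542123 247.90269845] [0.04546043 0.00181603]
(-0.044, 0.04, 0.021) [171.8 199.3]
(-0.044, -0.04, 0.021) [182.6 304. ]
(0.0475, 0.027, 0.055) [309.2 213.5]
(0.0475, -0.027, 0.055) [309.4 280.6]
(0.002, 0, 0.013) [235.1 243. ]
```

View pics/w24.png

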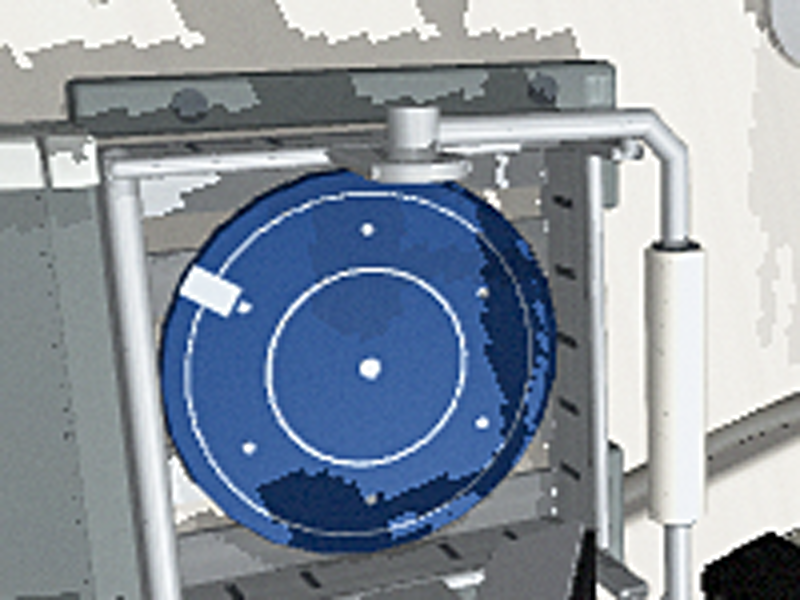

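Request:
send_rows --commands "-0.01 0.15 -0.03 0 0 0 -0.4;-0.01 0.3 -0.06 0 0 0 -0.4;-0.01 0.45 -0.06 0 0 0 -0.4;-0.01 0.6 -0.06 0 0 0 -0.4;-0.01 0.6 -0.06 0 0 0 -0.4"

```text
clock: 19.85
tool_pos: [0.6514, -0.1408, 0.1034]
ee_rot: [-0.527, 0.307, -0.398, 0.686]
contact_force: [-1.6, -0.1, -0.7]
finger_gap: 0.3
```

```bash
python3 -c "
from h import *
delta2(dw(0.0475,0.001,.055))"
```

```text
sleevept dock [0.022  0.0014] z 0.093 gap 28.2 F [-1.6 -0.1 -0.7] t 19.85 j [-0.37  0.27  1.84  0.11  0.51 -0.19] 
 delta [0.004 0.456 0.033] [ 0.004  0.002 -0.   ]
```

Request:
send_rows --commands "0 0.05 0.03 0 0 0 -0.4;0 0.15 0.035 0 0 0 -0.4;0 0.25 0.035 0 0 0 -0.4;0 0.35 0.035 0 0 0 -0.4;0 0.45 0.035 0 0 0 -0.4"

```text
clock: 20.27
tool_pos: [0.6763, -0.1475, 0.0656]
ee_rot: [-0.527, 0.307, -0.398, 0.686]
contact_force: [0.3, 0.2, 0.3]
finger_gap: 0.298
```

```bash
python3 -c "
from h import *
delta2(dw(0.0475,0.001,.055))
f=arm.grab_frame('wrist');cv2.imwrite('pics/w25.png',f['image'][:,:,::-1])
f=arm.grab_frame('scene');crop(f,'s25',130,200,330,350)"
```

```text
sleevept dock [0.0478 0.0014] z 0.0552 gap 28.0 F [0.3 0.2 0.3] t 20.27 j [-0.36  0.38  1.79  0.11  0.45 -0.19] 
 delta [ 0.004 -0.    -0.004] [ 0.003  0.002 -0.   ]
s25 scale 4.0
```

View pics/w25.png

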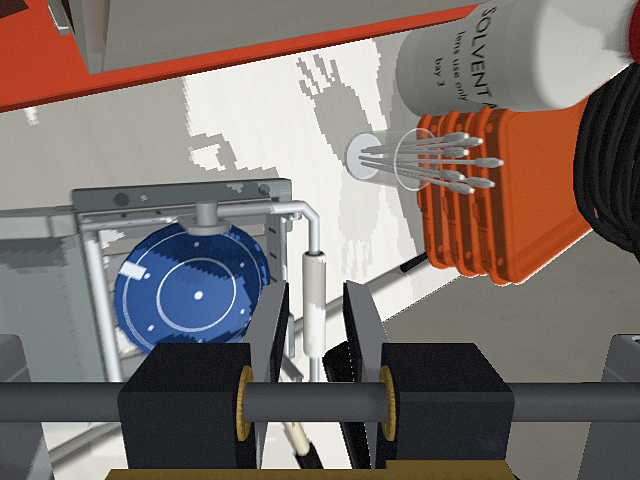

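View pics/s25.png

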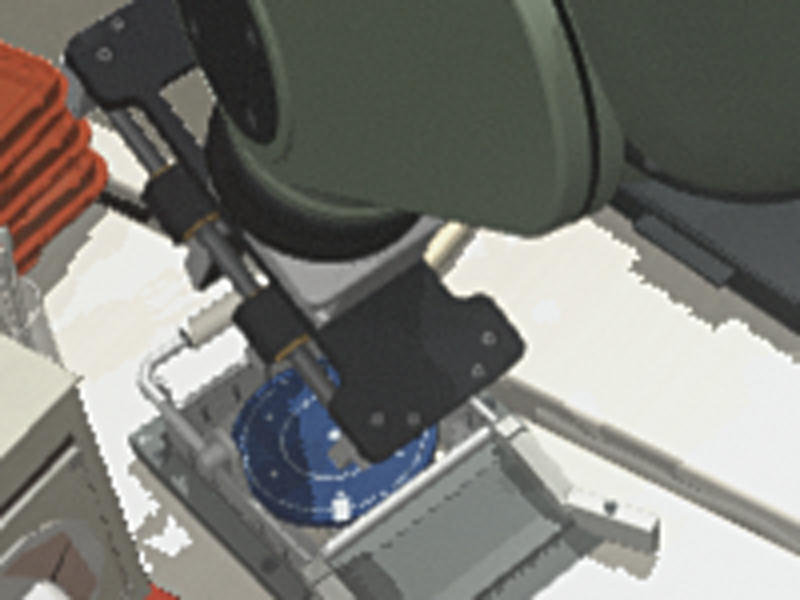

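Request:
send_rows --commands "0 0 0 0 0 0 -0.95;0 0 0 0 0 0 -0.95;0 0 0 0 0 0 -0.95;0 0 0 0 0 0 -0.95;0 0 0 0 0 0 -0.95" --squeeze 20

```text
clock: 20.78
tool_pos: [0.676, -0.1474, 0.0647]
ee_rot: [-0.527, 0.307, -0.398, 0.685]
contact_force: [2.0, 0.2, -0.5]
finger_gap: 0.113
```

```bash
python3 -c "
from h import *
delta2(dw(0.0475,0.001,.055))
s=arm.read_state(); R=Rt(); g0=s['tool_pos']+.012*R.as_matrix()[:,1]
# arc waypoints relative to start, tool units
a0=np.radians(8)
for an in [20,32,44,56,68,79,90]:
    a=np.radians(an); dx=.048*(np.cos(a)-np.cos(a0)); dz=.048*(np.sin(a)-np.sin(a0))
    v=dw(dx,0,0)-dw(0,0,0); v[2]=dz
    print(an,(R.inv().apply(v)/.1).round(3))
"
```

```text
sleevept dock [0.0475 0.0014] z 0.0543 gap 10.6 F [ 2.   0.2 -0.5] t 20.78 j [-0.36  0.38  1.79  0.11  0.45 -0.19] 
 delta [ 0.004 -0.006  0.003] [ 0.004  0.002 -0.   ]
20 [ 0.    -0.097  0.027]
32 [ 0.    -0.197  0.033]
44 [-0.    -0.296  0.019]
56 [-0.    -0.39  -0.016]
68 [-0.    -0.475 -0.07 ]
79 [-0.    -0.541 -0.134]
90 [-0.001 -0.594 -0.209]
```

Request:
send_rows --commands "0 -0.05 0.016 0 0 0 -0.95;0 -0.097 0.027 0 0 0 -0.95;0 -0.147 0.031 0 0 0 -0.95;0 -0.197 0.033 0 0 0 -0.95;0 -0.197 0.033 0 0 0 -0.95"

```text
clock: 21.2
tool_pos: [0.6686, -0.1454, 0.0841]
ee_rot: [-0.526, 0.307, -0.399, 0.685]
contact_force: [-1.0, 0.1, -1.5]
finger_gap: 0.116
```

```bash
cat > arc.py <<'E'
import sys
from h import *
delta2(dw(0,0,.096))
s=arm.read_state(); R=Rt(); g=s['tool_pos']+.012*R.as_matrix()[:,1]
p=wd(g); h=np.array([float(sys.argv[1]),float(sys.argv[2])]); r=np.array([p[0]-h[0],g[2]-h[1]])
print('radius',np.hypot(*r),'ang',np.degrees(np.arctan2(r[1],r[0])))
for an in [float(q) for q in sys.argv[3:]]:
    a=np.radians(an); v=dw(h[0]+.048*np.cos(a)-p[0],0,0)-dw(0,0,0); v[2]=h[1]+.048*np.sin(a)-g[2]
    print(an,(R.inv().apply(v)/.1).round(3))
E
python3 arc.py 0 .048 40 50 60 70 80 90
```

```text
sleevept dock [0.0398 0.0015] z 0.0737 gap 10.9 F [-1.   0.1 -1.5] t 21.2 j [-0.36  0.34  1.81  0.11  0.49 -0.19] 
 delta [ 0.014 -0.391 -0.237] [ 0.005  0.002 -0.   ]
radius 0.04736512983489391 ang 32.79439218627681
40.0 [-0.    -0.06  -0.001]
50.0 [-0.    -0.141 -0.023]
60.0 [-0.    -0.216 -0.059]
70.0 [-0.    -0.285 -0.107]
80.0 [-0.001 -0.343 -0.167]
90.0 [-0.001 -0.391 -0.236]
```

Forces are low and the radius holds (47.4 mm against 48 mm).

Request:
send_rows --commands "0 -0.06 0 0 0 0 -0.95;0 -0.12 -0.015 0 0 0 -0.95;0 -0.18 -0.04 0 0 0 -0.95;0 -0.235 -0.07 0 0 0 -0.95;0 -0.285 -0.107 0 0 0 -0.95"

```text
clock: 21.62
tool_pos: [0.6448, -0.139, 0.1032]
ee_rot: [-0.526, 0.308, -0.399, 0.685]
contact_force: [-0.6, -0.8, -3.8]
finger_gap: 0.119
```

```bash
python3 arc.py 0 .048 70 80 85 90
```

```text
sleevept dock [0.0151 0.0015] z 0.0928 gap 11.2 F [-0.6 -0.8 -3.8] t 21.62 j [-0.37  0.26  1.86  0.11  0.51 -0.19] 
 delta [ 0.014 -0.102 -0.117] [ 0.006  0.002 -0.   ]
radius 0.04725606702292344 ang 71.35319648617023
70.0 [0.    0.004 0.013]
80.0 [-0.    -0.055 -0.047]
85.0 [-0.   -0.08 -0.08]
90.0 [-0.    -0.102 -0.116]
```

Request:
send_rows --commands "0 -0.03 -0.022 0 0 0 -0.95;0 -0.052 -0.046 0 0 0 -0.95;0 -0.075 -0.077 0 0 0 -0.95;0 -0.092 -0.105 0 0 0 -0.95;0 -0.092 -0.105 0 0 0 -0.95"

```text
clock: 22.03
tool_pos: [0.6309, -0.1352, 0.1058]
ee_rot: [-0.526, 0.308, -0.399, 0.685]
contact_force: [0.0, -0.9, -3.5]
finger_gap: 0.118
```

```bash
python3 arc.py 0 .048 90; python3 -c "
from h import *
f=arm.grab_frame('scene');crop(f,'s26',130,200,330,350)"
```

```text
sleevept dock [0.0007 0.0015] z 0.0954 gap 11.1 F [ 0.  -0.9 -3.5] t 22.03 j [-0.37  0.23  1.89  0.11  0.51 -0.2 ] 
 delta [ 0.015 -0.009 -0.004] [ 0.006  0.002 -0.   ]
radius 0.0473662332077507 ang 89.1125292398249
90.0 [-0.    -0.009 -0.003]
s26 scale 4.0
```

View pics/s26.png

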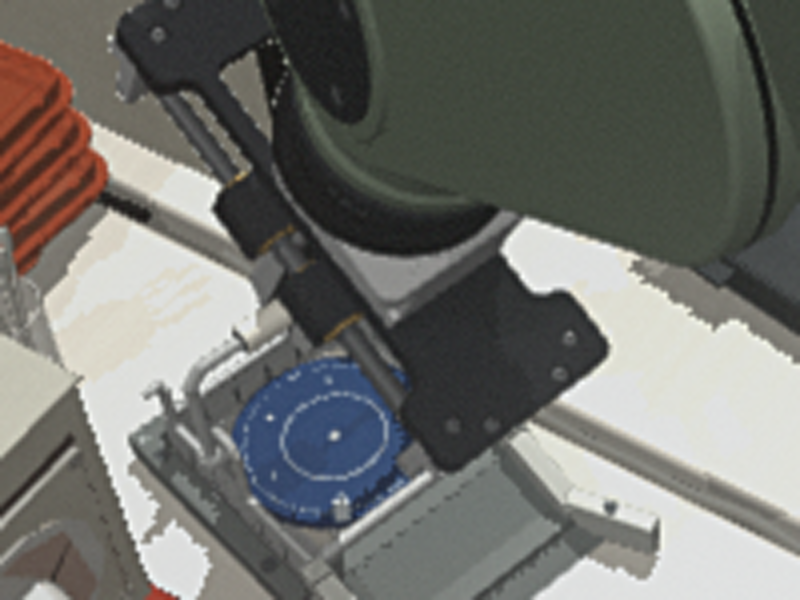

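Request:
send_rows --commands "0 0 0 0 0 0 -0.95;0 0 0 0 0 0 -0.95;0 0 0 0 0 0 -0.95;0 0 0 0 0 0 -0.95" --squeeze 45

```text
clock: 22.42
tool_pos: [0.6313, -0.1353, 0.1058]
ee_rot: [-0.526, 0.308, -0.399, 0.685]
contact_force: [-1.4, -0.2, -3.3]
finger_gap: 0.108
```

```bash
python3 -c "
from h import *
s=arm.read_state();g=s['tool_pos']+.012*Rt().as_matrix()[:,1]
delta2(g+[0,0,.03])"
```

```text
sleevept dock [0.0011 0.0015] z 0.0953 gap 10.2 F [-1.4 -0.2 -3.3] t 22.42 j [-0.37  0.23  1.89  0.11  0.51 -0.2 ] 
 delta [ 0.    -0.261  0.146] [ 0.006  0.002 -0.   ]
```

Request:
send_rows --commands "0 -0.04 0.022 0 0 0 -0.95;0 -0.09 0.05 0 0 0 -0.95;0 -0.15 0.084 0 0 0 -0.95;0 -0.21 0.118 0 0 0 -0.95;0 -0.261 0.146 0 0 0 -0.95"

```text
clock: 22.83
tool_pos: [0.6315, -0.1353, 0.1369]
ee_rot: [-0.526, 0.307, -0.399, 0.685]
contact_force: [-0.2, -0.1, -6.9]
finger_gap: 0.112
```

Request:
send_rows --commands "0 0 0 0 0 0 -0.95;0 0 0 0 0 0 -0.95;0 0 0 0 0 0 -0.95"

```text
clock: 23.08
tool_pos: [0.6314, -0.1353, 0.1371]
ee_rot: [-0.526, 0.307, -0.399, 0.685]
contact_force: [0.5, 0.3, -5.7]
finger_gap: 0.109
```

```bash
python3 -c "
from h import *
delta2(np.array([.555,-.352,.126]),-.171)
f=arm.grab_frame('scene');cv2.imwrite('pics/s27.png',f['image'][100:400,100:420,::-1])
f=arm.grab_frame('wrist');cv2.imwrite('pics/w27.png',f['image'][:,:,::-1])"
```

```text
sleevept dock [0.0013 0.0016] z 0.1266 gap 10.2 F [ 0.5  0.3 -5.7] t 23.08 j [-0.37  0.18  1.87  0.1   0.58 -0.18] 
 delta [ 2.296 -0.111 -0.215] [ 0.006 -0.049  0.029]
```

View pics/s27.png

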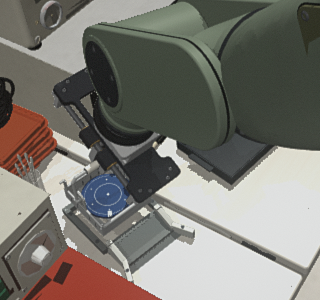

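View pics/w27.png

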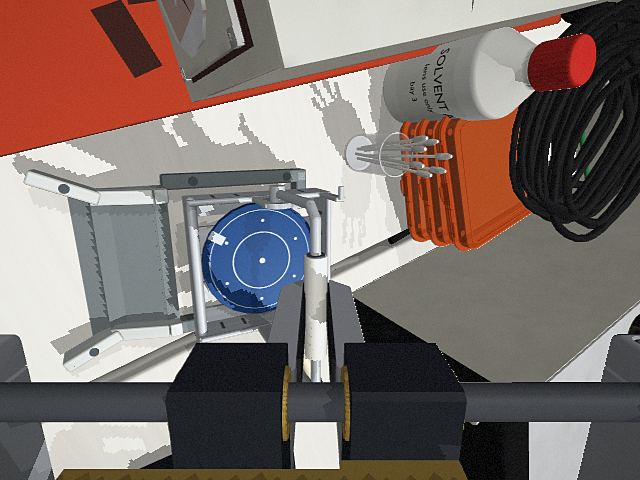

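Request:
send_rows --commands "0.1 -0.005 -0.01 0 0 0 -0.95;0.25 -0.012 -0.025 0 0 0 -0.95;0.45 -0.022 -0.045 0 0 0 -0.95;0.65 -0.032 -0.06 0 -0.01 0 -0.95;0.85 -0.042 -0.08 0 -0.02 0.01 -0.95"

```text
clock: 23.6
tool_pos: [0.6, -0.2149, 0.1355]
ee_rot: [-0.538, 0.316, -0.393, 0.675]
contact_force: [0.6, -0.1, -5.5]
finger_gap: 0.111
```

```bash
python3 -c "
from h import *
delta2(np.array([.555,-.352,.126]),-.171)"
```

```text
sleevept dock [-0.0085 -0.0833] z 0.1251 gap 10.5 F [ 0.6 -0.1 -5.5] t 23.6 j [-0.56  0.17  1.89  0.28  0.61 -0.53] 
 delta [ 1.439 -0.1   -0.169] [ 0.007 -0.027  0.018]
```

Request:
send_rows --commands "0.2 -0.015 -0.02 0 0 0 -0.95;0.4 -0.03 -0.045 0 -0.01 0 -0.95;0.6 -0.045 -0.07 0 -0.02 0.01 -0.95;0.8 -0.06 -0.095 0 -0.027 0.018 -0.95;0.95 -0.07 -0.115 0.006 -0.027 0.018 -0.95"

```text
clock: 24.02
tool_pos: [0.5655, -0.3072, 0.1364]
ee_rot: [-0.557, 0.323, -0.382, 0.663]
contact_force: [0.6, -0.5, -6.0]
finger_gap: 0.11
```

```bash
python3 -c "
from h import *
delta2(np.array([.555,-.352,.126]),-.171)"
```

```text
sleevept dock [-0.0177 -0.1811] z 0.126 gap 10.3 F [ 0.6 -0.5 -6. ] t 24.02 j [-0.78  0.2   1.86  0.46  0.7  -0.9 ] 
 delta [ 0.459 -0.043 -0.076] [ 0.    -0.     0.001]
```

Request:
send_rows --commands "0.15 -0.012 -0.025 0 0 0 -0.95;0.28 -0.025 -0.045 0 0 0 -0.95;0.38 -0.035 -0.06 0 0 0 -0.95;0.44 -0.043 -0.076 0 0 0 -0.95;0.46 -0.043 -0.076 0 0 0 -0.95"

```text
clock: 24.43
tool_pos: [0.5485, -0.3521, 0.1361]
ee_rot: [-0.557, 0.323, -0.382, 0.663]
contact_force: [-0.6, -0.6, -6.4]
finger_gap: 0.107
```

```bash
python3 -c "
from h import *
delta2(np.array([.555,-.352,.126]),-.171)
f=arm.grab_frame('scene');crop(f,'s28',210,120,410,270)
f=arm.grab_frame('top');crop(f,'t28',280,170,440,290)
f=arm.grab_frame('wrist');cv2.imwrite('pics/w28.png',f['image'][:,:,::-1])"
```

```text
sleevept dock [-0.0225 -0.2288] z 0.1257 gap 10.1 F [-0.6 -0.6 -6.4] t 24.43 j [-0.86  0.22  1.83  0.49  0.74 -1.  ] 
 delta [-0.012 -0.     0.004] [ 0.001 -0.     0.002]
s28 scale 4.0
t28 scale 5.0
```

View pics/s28.png

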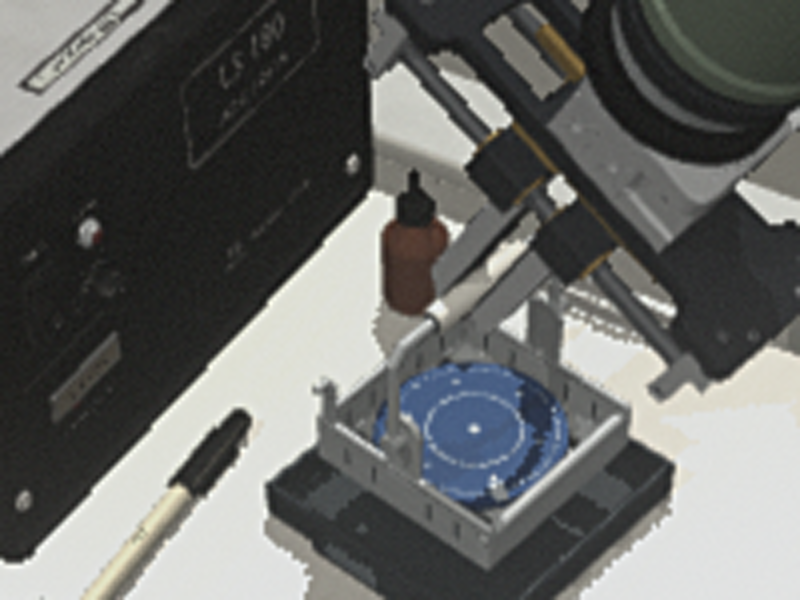

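View pics/t28.png

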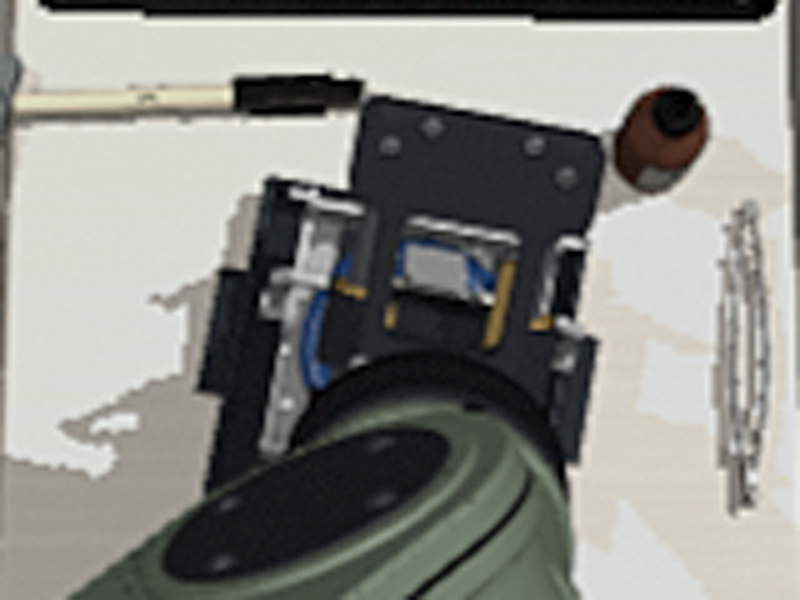

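View pics/w28.png

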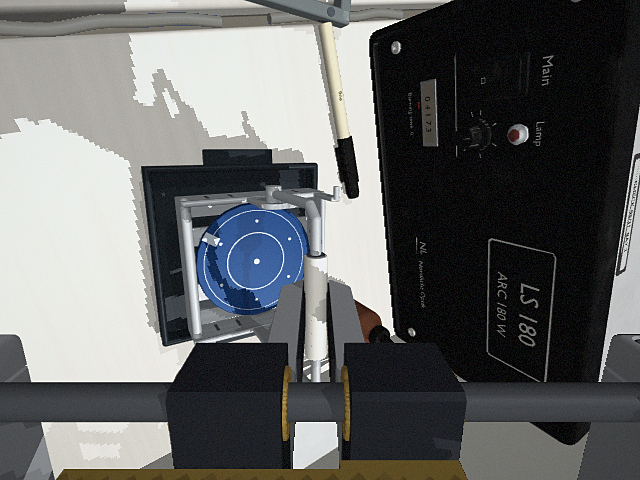

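```bash
python3 -c "
from h import *
f=arm.grab_frame('wrist');
P=[p2w(f,*q,.018) for q in [(142,168),(163,345),(317,163)]]
for p in P: print(p.round(4))
c,s=np.cos(-.171),np.sin(-.171)
for (a,b) in [(-.062,.062),(-.062,-.062),(.062,.062)]:
    w=np.array([.555+c*a-s*b,-.352+s*a+c*b]); print(w.round(4))
print((P[1]+P[2])/2)
crop(f,'w29',120,140,340,305)"
```

```text
[ 0.5053 -0.2786  0.018 ]
[ 0.4838 -0.399   0.018 ]
[ 0.6279 -0.3003  0.018 ]
[ 0.5045 -0.2804]
[ 0.4834 -0.4025]
[ 0.6266 -0.3015]
[ 0.55585757 -0.34964783  0.018     ]
w29 scale 3.6363636363636362
```

View pics/w29.png

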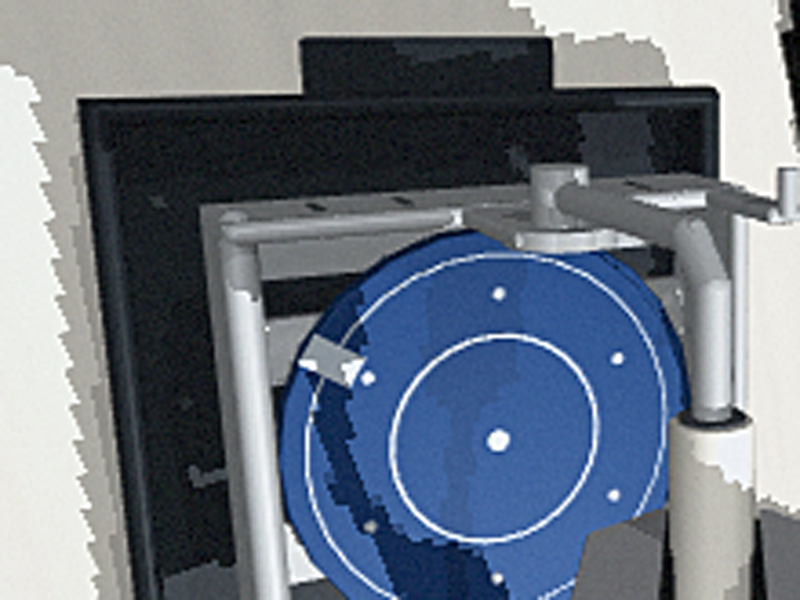

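```bash
python3 -c "
from h import *
delta2(np.array([.5553,-.3515,.101]),-.171)"
```

```text
sleevept dock [-0.0224 -0.2267] z 0.1257 gap 10.0 F [-1.2  0.4 -5.5] t 24.63 j [-0.86  0.22  1.83  0.49  0.74 -1.  ] 
 delta [ 0.003  0.216 -0.12 ] [0.001 0.    0.001]
```

Request:
send_rows --commands "0 0.04 -0.022 0 0 0 -0.95;0 0.09 -0.05 0 0 0 -0.95;0 0.14 -0.077 0 0 0 -0.95;0 0.18 -0.1 0 0 0 -0.95;0 0.21 -0.117 0 0 0 -0.95"

```text
clock: 25.05
tool_pos: [0.5491, -0.3494, 0.1106]
ee_rot: [-0.558, 0.323, -0.383, 0.662]
contact_force: [-0.3, -0.8, -5.9]
finger_gap: 0.109
```

```bash
python3 -c "
from h import *
delta2(np.array([.5553,-.3515,.0975]),-.171)"
```

```text
sleevept dock [-0.0227 -0.2261] z 0.1002 gap 10.3 F [-0.3 -0.8 -5.9] t 25.05 j [-0.86  0.26  1.84  0.52  0.69 -1.03] 
 delta [ 0.01   0.026 -0.009] [ 0.002  0.    -0.   ]
```

Request:
send_rows --commands "0 0.008 -0.004 0 0 0 -0.95;0 0.016 -0.009 0 0 0 -0.95;0 0.022 -0.012 0 0 0 -0.95;0 0.026 -0.014 0 0 0 -0.95;0 0.026 -0.014 0 0 0 -0.95"

```text
clock: 25.47
tool_pos: [0.5499, -0.3497, 0.1088]
ee_rot: [-0.558, 0.322, -0.383, 0.662]
contact_force: [0.7, 1.8, -0.6]
finger_gap: 0.11
```

```bash
python3 -c "
from h import *
delta2(np.array([.5553,-.3515,.0965]),-.171)
f=arm.grab_frame('scene');crop(f,'s30',210,120,410,270)"
```

```text
sleevept dock [-0.0218 -0.2261] z 0.0984 gap 10.3 F [ 0.7  1.8 -0.6] t 25.47 j [-0.86  0.26  1.84  0.52  0.69 -1.04] 
 delta [ 0.009  0.015 -0.013] [0. 0. 0.]
s30 scale 4.0
```

View pics/s30.png

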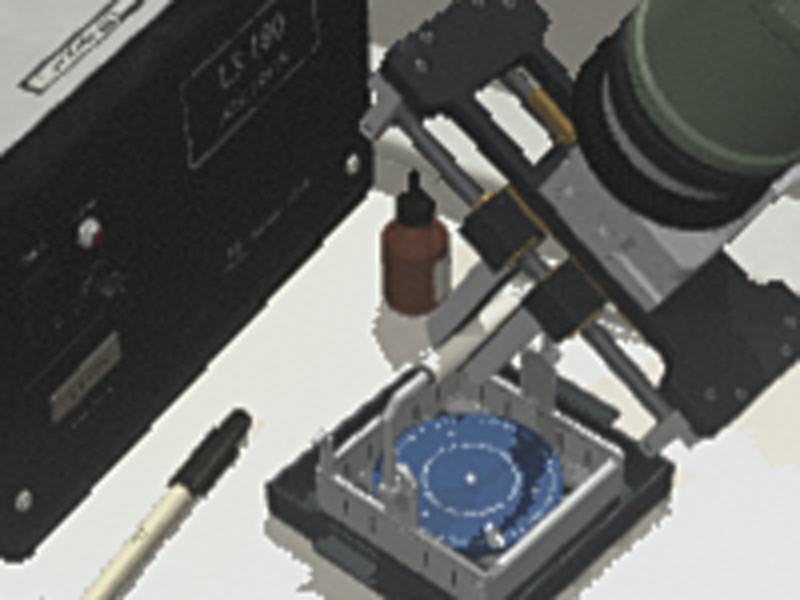

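```bash
python3 -c "
import numpy as np
t=np.radians(30);r=.0476
for an in [82,74,66,58,50,42,34,26,20,14,8]:
    a=np.radians(an);dx=r*np.cos(a);dz=r*(np.sin(a)-1)
    print(an,round((dx*np.sin(t)-dz*np.cos(t))*10,3),round((dx*np.cos(t)+dz*np.sin(t))*10,3), round(dx,4),round(dz,4))
"
```

```text
82 0.037 0.055 0.0066 -0.0005
74 0.082 0.104 0.0131 -0.0018
66 0.132 0.147 0.0194 -0.0041
58 0.189 0.182 0.0252 -0.0072
50 0.249 0.209 0.0306 -0.0111
42 0.313 0.228 0.0354 -0.0157
34 0.379 0.237 0.0395 -0.021
26 0.445 0.237 0.0428 -0.0267
20 0.495 0.231 0.0447 -0.0313
14 0.543 0.22 0.0462 -0.0361
8 0.591 0.203 0.0471 -0.041
```

Request:
send_rows --commands "0 0.018 0.03 0 0 0 -0.95;0 0.037 0.055 0 0 0 -0.95;0 0.082 0.104 0 0 0 -0.95;0 0.132 0.147 0 0 0 -0.95;0 0.132 0.147 0 0 0 -0.95" --squeeze 20

```text
clock: 25.93
tool_pos: [0.5704, -0.3536, 0.105]
ee_rot: [-0.558, 0.322, -0.382, 0.663]
contact_force: [0.4, 1.6, -1.7]
finger_gap: 0.117
```

```bash
cat > arc2.py <<'E'
import sys
from h import *
YT=-.171; s=arm.read_state(); R=Rt(); g=s['tool_pos']+.012*R.as_matrix()[:,1]
h=np.array([float(q) for q in sys.argv[1:4]]); e=np.array([np.cos(YT),np.sin(YT),0]); v=g-h
print('g',g.round(4),'r',np.hypot(v@e,v[2]).round(4),'ang',np.degrees(np.arctan2(v[2],v@e)).round(1),'lat',(v-e*(v@e))[:2].round(4),'F',s['contact_force'].round(1),'gap',round(s['finger_gap']*94,1),'t',s['clock'])
for an in [float(q) for q in sys.argv[4:]]:
    a=np.radians(an); w=.0476*(np.cos(a)*e+np.sin(a)*np.array([0,0,1])); vv=w-(v@e)*e-[0,0,v[2]]
    print(an,(R.inv().apply(vv)/.1).round(3))
E
python3 arc2.py .5553 -.3505 .0507 58 50 42 34
```

```text
g [ 0.5763 -0.3547  0.0946] r 0.0488 ang 64.0 lat [-0.0001 -0.0005] F [ 0.4  1.6 -1.7] gap 11.0 t 25.9333
58.0 [-0.     0.05   0.015]
50.0 [-0.     0.111  0.042]
42.0 [-0.     0.174  0.061]
34.0 [-0.    0.24  0.07]
```

```bash
python3 arc2.py .5558 -.3507 .0508 58 50 42 34
```

```text
g [ 0.5763 -0.3547  0.0946] r 0.0485 ang 64.5 lat [-0.0001 -0.0004] F [ 0.4  1.6 -1.7] gap 11.0 t 25.9333
58.0 [-0.     0.052  0.021]
50.0 [-0.     0.112  0.047]
42.0 [-0.     0.176  0.066]
34.0 [-0.     0.242  0.075]
```

Request:
send_rows --commands "0 0.05 0.022 0 0 0 -0.95;0 0.11 0.048 0 0 0 -0.95;0 0.175 0.066 0 0 0 -0.95;0 0.24 0.075 0 0 0 -0.95;0 0.24 0.075 0 0 0 -0.95"

```text
clock: 26.35
tool_pos: [0.5902, -0.3575, 0.0881]
ee_rot: [-0.558, 0.322, -0.381, 0.663]
contact_force: [4.1, 0.8, 2.2]
finger_gap: 0.117
```

```bash
python3 arc2.py .5558 -.3507 .0508 26 20 14 9
```

```text
g [ 0.5962 -0.3586  0.0777] r 0.0492 ang 33.2 lat [-0.0002 -0.0009] F [4.1 0.8 2.2] gap 11.0 t 26.35
26.0 [-0.     0.061 -0.016]
20.0 [-0.     0.11  -0.022]
14.0 [-0.     0.159 -0.034]
9.0 [-0.     0.198 -0.047]
```

Request:
send_rows --commands "0 0.035 -0.005 0 0 0 -0.95;0 0.07 -0.012 0 0 0 -0.95;0 0.11 -0.02 0 0 0 -0.95;0 0.155 -0.032 0 0 0 -0.95;0 0.185 -0.042 0 0 0 -0.95"

```text
clock: 26.77
tool_pos: [0.5961, -0.3593, 0.0699]
ee_rot: [-0.557, 0.322, -0.38, 0.664]
contact_force: [3.8, -0.7, 0.6]
finger_gap: 0.118
```

```bash
python3 arc2.py .5558 -.3507 .0508 9 8 6;python3 -c "
from h import *
f=arm.grab_frame('scene');crop(f,'s31',210,120,410,270)"
```

```text
g [ 0.602  -0.3604  0.0595] r 0.048 ang 10.5 lat [-0.0003 -0.0017] F [ 3.8 -0.7  0.6] gap 11.1 t 26.7667
9.0 [-0.     0.01  -0.008]
8.0 [-0.     0.018 -0.011]
6.0 [-0.     0.033 -0.018]
s31 scale 4.0
```

View pics/s31.png

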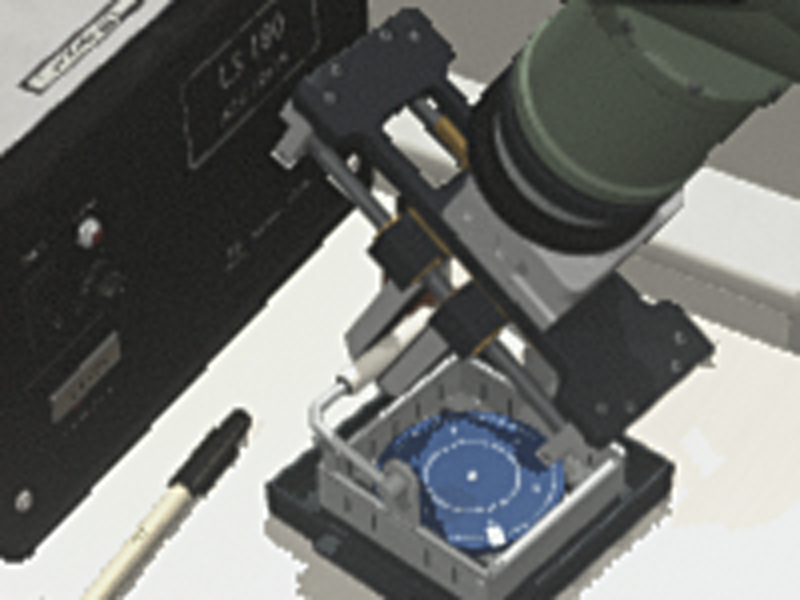

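Request:
send_rows --commands "0 0.01 -0.006 0 0 0 -0.95;0 0.018 -0.012 0 0 0 -0.95;0 0.018 -0.012 0 0 0 -0.4;0 0.018 -0.012 0 0 0 -0.4;0 0.018 -0.012 0 0 0 -0.4"

```text
clock: 27.23
tool_pos: [0.5944, -0.3585, 0.0658]
ee_rot: [-0.557, 0.323, -0.382, 0.663]
contact_force: [0.2, 0.0, 0.0]
finger_gap: 0.282
```

Request:
send_rows --commands "0 0 0 0 0 0 -0.4;0 -0.1 0 0 0 0 -0.4;0 -0.25 0 0 0 0 -0.4;0 -0.45 0 0 0 0 -0.4;0 -0.65 0 0 0 0 -0.4"

```text
clock: 27.65
tool_pos: [0.5613, -0.3523, 0.1222]
ee_rot: [-0.557, 0.323, -0.383, 0.663]
contact_force: [-0.3, -0.3, 0.4]
finger_gap: 0.299
```

```bash
python3 arc2.py .5558 -.3507 .0508;python3 -c "
from h import *
f=arm.grab_frame('scene');crop(f,'s32',210,120,410,270)"
```

```text
g [ 0.5672 -0.3533  0.1118] r 0.0621 ang 79.2 lat [-0.0001 -0.0006] F [-0.3 -0.3  0.4] gap 28.1 t 27.65
s32 scale 4.0
```

View pics/s32.png

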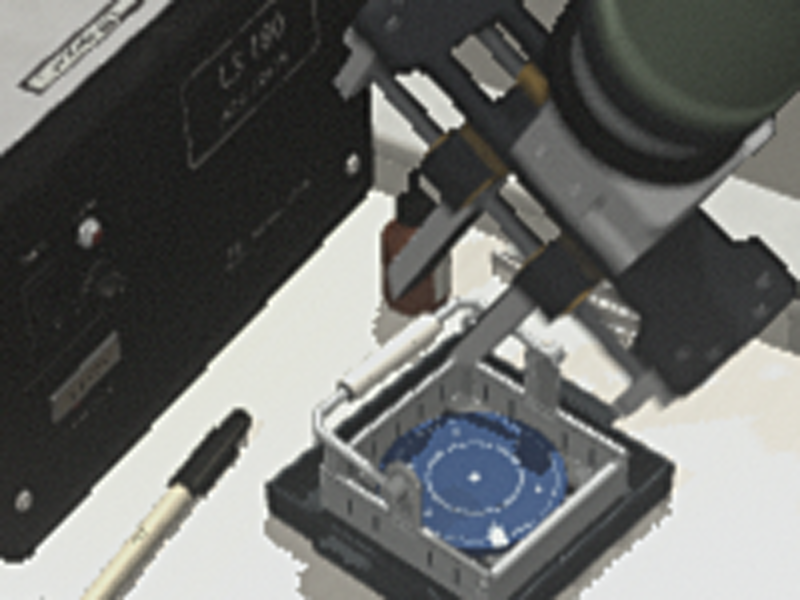

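Request:
send_rows --commands "0 -0.3 0 0 0 0 -0.4;0 -0.6 0 0 0 0 -0.4;0 -0.9 0 0 0 0 -0.4;-0.5 -1 -0.3 0 0 0 -0.4;-1 -1 -0.6 0 0 0 -0.4"

```text
clock: 28.12
tool_pos: [0.49, -0.2718, 0.1946]
ee_rot: [-0.556, 0.322, -0.377, 0.667]
contact_force: [-0.3, 0.5, -1.2]
finger_gap: 0.299
```

Request:
send_rows --commands "-0.5 0 -0.3 0 0 0 -0.4;-1 0 -0.6 0 0 0 -0.4;-1 0 -0.6 0 0 0 -0.4;-1 0 -0.6 0 0 0 -0.4"

```text
clock: 28.45
tool_pos: [0.4524, -0.1582, 0.1585]
ee_rot: [-0.557, 0.323, -0.38, 0.664]
contact_force: [-1.3, 0.2, -0.6]
finger_gap: 0.301
```

```bash
python3 -c "
from h import *
f=arm.grab_frame('scene');crop(f,'s33',230,150,400,290)
d=discs(f,.016); print(d)
f=arm.grab_frame('top');cv2.imwrite('pics/t33.png',f['image'][:,:,::-1]);crop(f,'t33b',300,180,440,290); print(discs(f,.016))
c,s=np.cos(-.171),np.sin(-.171)
for z in (.058,):
  print('folded sleeve expected',w2p(f,(.5555+c*.0475,-.351+s*.0475-.0014,z)))
s=arm.read_state(); print(s['clock'],s['contact_force'].round(1),s['tool_pos'])"
```

```text
s33 scale 4.285714285714286
[]
t33b scale 5.454545454545454
[(0.5554, -0.3543, 0.0408, 1340.0)]
folded sleeve expected [364.54206708 212.74420881]
28.55 [ 0.8 -0.4  0.5] [ 0.45626279 -0.1637553   0.16275327]
```

View pics/s33.png

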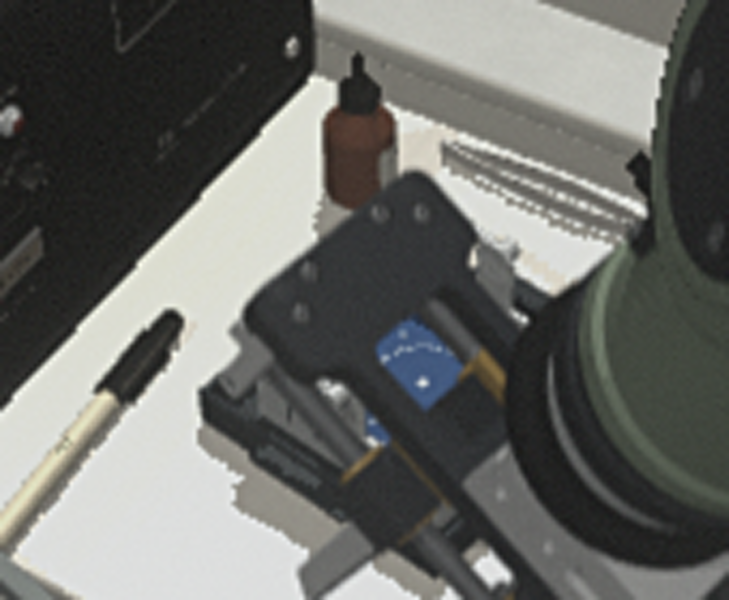

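View pics/t33b.png

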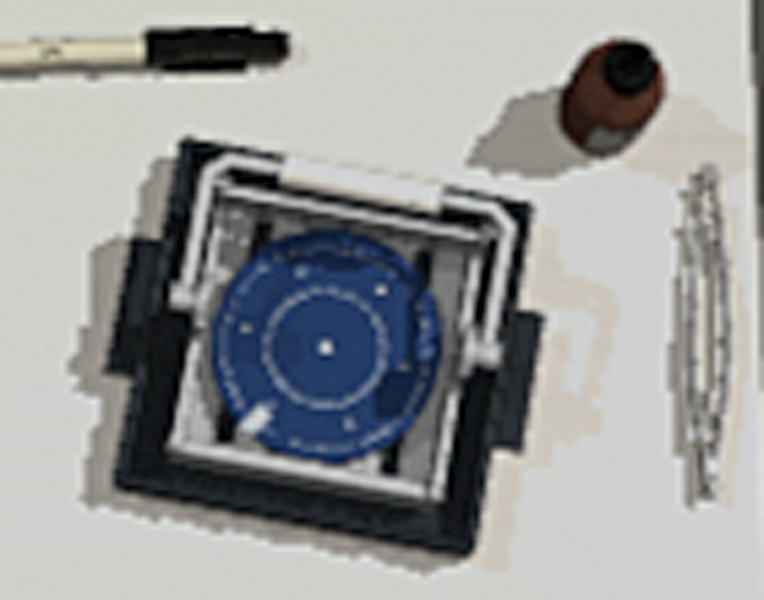

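View pics/t33.png

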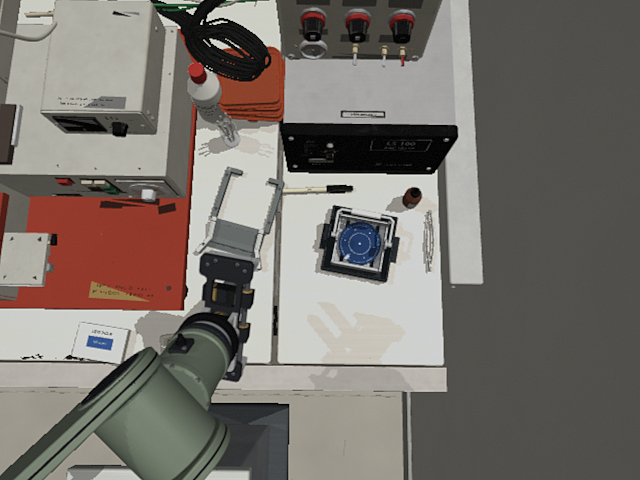

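Request:
send_rows --commands "0 -0.3 0 0 0 0 -0.4;0 -0.3 0 0 0 0 -0.4;0 -0.3 0 0 0 0 -0.4;0 -0.3 0 0 0 0 -0.4"

```text
clock: 28.88
tool_pos: [0.4421, -0.1624, 0.1895]
ee_rot: [-0.556, 0.322, -0.375, 0.668]
contact_force: [0.0, 0.8, -1.1]
finger_gap: 0.301
```

```bash
python3 -c "
from h import *
f=arm.grab_frame('top'); print(discs(f,.016))
f=arm.grab_frame('scene'); print(discs(f,.016)); crop(f,'s34',230,150,400,290)
print(arm.job_done())"
```

```text
[(0.5556, -0.3542, 0.0409, 1336.0)]
[]
s34 scale 4.285714285714286
the job is handed in; nothing more can be done
None
```

View pics/s34.png

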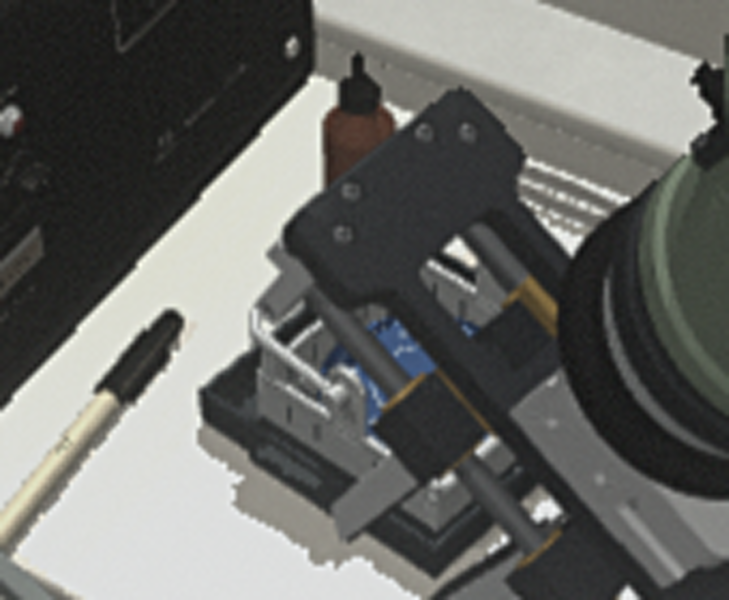

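The job is handed in at about 29 s of the 210 s; no verdict was reported. Only two discs were there. Both went up the ramp and over the lip into the basket. I then raised the bail upright in the dock, carried the basket to the black tray by it, folded it back down and let go.

**Problems along the way**
- **Second disc:** it was knocked aside by about 8 cm, and I picked it up from its new place. My first grip on it rode up over its top. My first push left its tail on the lip. I repeated both at a lower height, and the disc dropped in.
- **Off the table:** I gripped that disc by its rim and carried it a few millimetres above the worktop to the ramp, to get it over the table seam; it was then slid up like the first.

**Last checks**
- **Basket and discs:** the top view shows the basket in the tray with the top disc lying evenly in its pocket. The disc's centre is about 2 mm from the tray's centre.
- **Bail:** it was within a few degrees of its rests when released, and the picture shows it folded.
- **Gripper and other objects:** the gripper is clear of everything, with force readings at noise level. The marker, tweezers and bottle look unmoved in the pictures.
- **Not measured:** I judged the basket's level and the lower disc's flatness from the images only. The last side view was partly blocked by the gripper. The cameras disagreed with each other by 2–5 mm, and I corrected the top and scene views using the gripped disc's position.

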